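# Purge the microphone canisters

### The job

Flip the caps of all the microphone canisters on the mat wide open, back past upright; then turn the purge unit's selector knob to the setting that equals the number of canisters (one click from off for each of them), let it blow for about five seconds, and turn it back to off while the caps are still open. Then press every cap fully shut, leaving the canisters standing upright on the mat, and do not disturb the calibrator, the screwdriver or the tray.

Things in the scene. Friction and masses are not known exactly. Their poses are not given: they have to be found in the camera images.
- can0_center (a point): steel microphone canister 0 (two to four of the four are present): upright cylinder, 60 mm diameter, 80 mm high without cap, foot flange 80 mm diameter, 8 mm thick, about 0.8 kg, loose on the 3 mm dark mat. Point at its centre, 40 mm above its foot. z axis up; -x is the side of the lever, +x the side of the cap's hinge, y parallel to the hinge axis. The hinge axis passes through x = +31 mm, z = +44 mm from this point.
- cap0 (a joint): hinge angle of the blue flip cap of canister 0, rad: 0 fully shut (as at the start), 1.9 is the stop, wide open, leaning back past upright (1.57). The stiff hinge (0.03 N m) stays where it is left. Cap disc: 62 mm diameter, 8 mm thick, its top 88 mm above the canister's foot when shut; press on its middle: hard pressing on the lever can tip the canister.
- cap0_ball (a point): centre of the yellow ball, 22 mm diameter, on the lever (8 mm rod) in front of cap 0. It moves with the cap; cap shut, it is at x = -54 mm, z = +50 mm from the canister's centre, 85 mm in front of and 6 mm above the hinge axis. Pinched along the canister's y it turns in the fingers, but a firm grip drags and can tip the canister once past 1 rad: from there rather push the ball over (1 N is enough).
- can1_center (a point): steel microphone canister 1 (two to four of the four are present): upright cylinder, 60 mm diameter, 80 mm high without cap, foot flange 80 mm diameter, 8 mm thick, about 0.8 kg, loose on the 3 mm dark mat. Point at its centre, 40 mm above its foot. z axis up; -x is the side of the lever, +x the side of the cap's hinge, y parallel to the hinge axis. The hinge axis passes through x = +31 mm, z = +44 mm from this point.
- cap1 (a joint): hinge angle of the blue flip cap of canister 1, rad: 0 fully shut (as at the start), 1.9 is the stop, wide open, leaning back past upright (1.57). The stiff hinge (0.03 N m) stays where it is left. Cap disc: 62 mm diameter, 8 mm thick, its top 88 mm above the canister's foot when shut; press on its middle: hard pressing on the lever can tip the canister.
- cap1_ball (a point): centre of the yellow ball, 22 mm diameter, on the lever (8 mm rod) in front of cap 1. It moves with the cap; cap shut, it is at x = -54 mm, z = +50 mm from the canister's centre, 85 mm in front of and 6 mm above the hinge axis. Pinched along the canister's y it turns in the fingers, but a firm grip drags and can tip the canister once past 1 rad: from there rather push the ball over (1 N is enough).
- can2_center (a point): steel microphone canister 2 (two to four of the four are present): upright cylinder, 60 mm diameter, 80 mm high without cap, foot flange 80 mm diameter, 8 mm thick, about 0.8 kg, loose on the 3 mm dark mat. Point at its centre, 40 mm above its foot. z axis up; -x is the side of the lever, +x the side of the cap's hinge, y parallel to the hinge axis. The hinge axis passes through x = +31 mm, z = +44 mm from this point.
- cap2 (a joint): hinge angle of the blue flip cap of canister 2, rad: 0 fully shut (as at the start), 1.9 is the stop, wide open, leaning back past upright (1.57). The stiff hinge (0.03 N m) stays where it is left. Cap disc: 62 mm diameter, 8 mm thick, its top 88 mm above the canister's foot when shut; press on its middle: hard pressing on the lever can tip the canister.
- cap2_ball (a point): centre of the yellow ball, 22 mm diameter, on the lever (8 mm rod) in front of cap 2. It moves with the cap; cap shut, it is at x = -54 mm, z = +50 mm from the canister's centre, 85 mm in front of and 6 mm above the hinge axis. Pinched along the canister's y it turns in the fingers, but a firm grip drags and can tip the canister once past 1 rad: from there rather push the ball over (1 N is enough).
- can3_center (a point): steel microphone canister 3 (two to four of the four are present): upright cylinder, 60 mm diameter, 80 mm high without cap, foot flange 80 mm diameter, 8 mm thick, about 0.8 kg, loose on the 3 mm dark mat. Point at its centre, 40 mm above its foot. z axis up; -x is the side of the lever, +x the side of the cap's hinge, y parallel to the hinge axis. The hinge axis passes through x = +31 mm, z = +44 mm from this point.
- cap3 (a joint): hinge angle of the blue flip cap of canister 3, rad: 0 fully shut (as at the start), 1.9 is the stop, wide open, leaning back past upright (1.57). The stiff hinge (0.03 N m) stays where it is left. Cap disc: 62 mm diameter, 8 mm thick, its top 88 mm above the canister's foot when shut; press on its middle: hard pressing on the lever can tip the canister.
- cap3_ball (a point): centre of the yellow ball, 22 mm diameter, on the lever (8 mm rod) in front of cap 3. It moves with the cap; cap shut, it is at x = -54 mm, z = +50 mm from the canister's centre, 85 mm in front of and 6 mm above the hinge axis. Pinched along the canister's y it turns in the fingers, but a firm grip drags and can tip the canister once past 1 rad: from there rather push the ball over (1 N is enough).
- selector (a joint): angle of the selector knob on top of the purge unit, rad, growing clockwise seen from above: 0 is off, and it clicks into a detent every 30 degrees (0.5236 rad), settings 0 to 6, with stops at both ends. It takes about 0.1 N m to pass from one click to the next; let go, it snaps to the nearest setting. At the start it stands near setting 5 or 6.
- selector_grip (a point): point on the knob's turning axis where its grip bar is taken: bar 58 mm long, 14 mm thick, from 23 mm below this point to 13 mm above it, on a round skirt of 68 mm diameter whose top is 23 mm below this point. This point is 106 mm above the bench. Its +y axis points along the bar to the end with the yellow pointer line. The white unit below is a fixed box 160 x 160 x 75 mm; on its top a red dot marks off and six black bars, longer and longer clockwise, mark settings 1 to 6.
- calibrator_mid (a point): bystander: black cylinder, 50 mm diameter, 75 mm high, standing beyond the unit; point at its centre
- driver_mid (a point): bystander: screwdriver lying left of the mat; point at its middle
- tray_mid (a point): bystander: white tray 120 x 160 x 35 mm beyond the mat; point at its centre

How it is judged:
By the outcome, as a careful person would: the job done as asked, in the order asked, and still so for the second after the job is handed in, with the robot touching nothing.
Of can0, can1, can2, can3 only 2 to 4 are there at a start; the rules pass over those that are not, and their reading is None.
At some moment in a run one of can0, can1, can2, can3 may be knocked a few centimetres aside while the robot is not near it.
Once in a run the grip may slacken for a moment while it holds something.
It also fails if it takes over 210 s, if anything falls off the work surface, if the arm or the gripper's body presses on something with over 40 N, if the wrist force passes 120 N, or if a joint passes its speed limit or range.

### The arm

A 6-joint arm with a two-finger parallel gripper is mounted at the origin on the work surface. World frame = base frame: x ahead of the robot, y to its left, z up, the work surface at z = 0. Lengths are in m, angles in degrees, forces in N, time in s.
With the tool pointing down it reaches from about 0.375 to 0.9 m from the base axis. Payload 3.1 kg.
Tool frame: the origin (TCP) lies between the finger pads; the fingertips stand 22 mm ahead of it and the grasp point (between the pads) lies 3 mm ahead of it; y points along the fingers, x is the direction in which the jaws open and shut, and the axes are right-handed (so a half turn about y gives the same grasp; the last joint's range is limited). The gripper opens to 87 mm and grips with 3 to 60 N. Pads are 19 mm wide; open, the fingers measure 117 mm over their backs; the gripper's body (75 mm by 190 mm) begins 51 mm behind the grasp point.
Start: joints at [-73.425, 30.224, 82.088, -0, 67.689, -10.227], TCP at [0.282, -0.558, 0.245] pointing down, gripper open.
Joint ranges: [-176.69, 176.69], [-43.24, 126.21], [12.49, 139.97], [-82, 262], [0, 151.66], [-163.58, 163.58]. Speed limits (degrees/s): [159.86, 159.86, 180, 180, 180, 180].

### API

Orientations are given as a 3x3 rotation matrix whose columns are the frame's x, y, z axes.
In Python, from rig import bot, imaging, workorder gives the robot as it stands. The module is installed in compiled form; this text tells all that it offers.
- The arm moves only by the tool drive_tool, never from a script. Its argument "commands" is a list of rows, each an object of numbers: "dx", "dy", "dz": the shift along the tool's x, y, z normalised to -1 to 1, where 1 is 4 cm; "wx", "wy", "wz": the turn, a rotation vector about the tool's x, y, z normalised to -1 to 1, where 1 is pi/2 rad; "grip": the finger opening in mm, from 0 to 87. In form: [{"dx": .., "dy": .., "dz": .., "wx": .., "wy": .., "wz": .., "grip": ..}, ...]. A call has 1 to 8 rows; each row shifts and turns the commanded pose from where the row before left it, along the tool's axes as they then stand; what a row does not reach is not made up. A row lasts 1/8 s, in which the tool goes at most 62.5 mm and 10.7 degrees, less where a joint would pass 70% of its speed; a pose out of reach is approached as far as the arm can. A call with a number of a shift or a turn outside -1 to 1 is refused whole. A call with a gripper value outside its range is refused whole. The fingers move at their own pace and stop on an object; the grip force is fixed at half the most. Time passes only in rows, so rows that do not move let the fingers close. It gives the time, the measured TCP pose, the force and the opening at its end, in the units of the state.
- bot.read_state(): the state, without advancing time (a new reading comes with each control period).
- imaging.capture(name): name is "scene" or "top" or "wrist"; returns (picture, depth): 480x640x3 uint8, red, green, blue; 480x640 float32, m along the optical axis (not along the pixel's ray), 0 where there is no reading.
- imaging.get_calibration(name): a dict with "mtx" (3x3 intrinsics, pixels), "world_to_cam" (4x4, takes a point from world to camera coordinates). Camera axes: x right, y down, z forward; pixel columns grow to the right and rows downward; lengths in m; the calibration is good to about 2 mm. A picture is of the moment at which its call begins: read the wrist's pose just before it. get_calibration takes no time and is no camera call; for the wrist camera it gives the pose at the moment of the call.
- workorder.hand_in(): hands the job in, once; it reports no verdict.
The state is a dict: "time_s": time; "joint_positions": joint angles; "qvel": joint speeds; "tau": joint torques, N m; "position": TCP position; "tcp_rot": TCP orientation; "force": force on the tool from outside, world axes, zero at the start; "moment": the same for the moment, N m; "opening": opening from 0.0 (shut) to 1.0 (fully open).
Only numpy, scipy, OpenCV 4.12 (cv2) and the standard library are available. Lean on these libraries where they do the work, as an engineer would, in place of code of your own. Each camera call takes 0.05 s, during which the arm holds its last target. There are 200 camera calls.

## Working session

There is one attempt and no reset: what is moved stays moved. The work goes in short steps, Python scripts to look and compute and a tool call to move; the robot and the scene stay as the last step left them, time stands still between calls to the robot, and variables do not carry over. Pictures are saved under pics/ and viewed, on a budget of 14 in all, crops included, one or two more only if the job needs it, and the job is handed in when it is done.

Besides the shell and the picture viewer there is one more tool, called after "Emit:" by a JSON object that holds its "op" and its "data", one argument or row to a line. drive_tool: Moves the arm, as the interface text tells. Its arguments: {"type":"object","properties":{"commands":{"type":"array"}},"required":["commands"]}

```bash
mkdir -p pics; cat > h.py <<'E'
import numpy as np, cv2
from rig import bot, imaging, workorder
def snap(n,f=None):
    c=imaging.get_calibration(n); p,d=imaging.capture(n)
    if f: cv2.imwrite('pics/'+f,p[:,:,::-1])
    return p,d,np.array(c['mtx']),np.array(c['world_to_cam'])
def pts(d,K,T):
    v,u=np.mgrid[:d.shape[0],:d.shape[1]]
    c=np.stack([(u-K[0,2])/K[0,0]*d,(v-K[1,2])/K[1,1]*d,d],-1)
    W=np.linalg.inv(T); return c@W[:3,:3].T+W[:3,3]
def ray(u,v,K,T,z):
    W=np.linalg.inv(T); r=W[:3,:3]@np.linalg.solve(K,[u,v,1.]); o=W[:3,3]
    return o+r*(z-o[2])/r[2]
def st():
    s=bot.read_state(); print('t',round(s['time_s'],2),'p',np.round(s['position'],4),'F',np.round(s['force'],1),'op',round(s['opening'],3)); return s
E
python3 - <<'E'
from h import *
s=st(); print(np.round(s['tcp_rot'],3))
for n in('scene','top'):
    p,d,K,T=snap(n,n+'0.png'); W=pts(d,K,T); np.savez(n+'0.npz',p=p,d=d,K=K,T=T)
    print(n,np.round(np.linalg.inv(T)[:3],2).tolist(),(d>0).mean())
    hsv=cv2.cvtColor(p,cv2.COLOR_RGB2HSV)
    for nm,lo,hi in(('blue',(100,100,50),(130,255,255)),('yel',(22,120,100),(35,255,255)),('red',(0,150,80),(6,255,255))):
        m=cv2.inRange(hsv,lo,hi); k,l,stt,c=cv2.connectedComponentsWithStats(m)
        for i in range(1,k):
            if stt[i,4]>15:
                w=W[(l==i)&(d>0)]; print(nm,stt[i].tolist(),c[i].round(1),np.round(np.median(w,0),3) if len(w) else '')
E
```

```text
t 0.0 p [ 0.2816 -0.5572  0.2436] F [-0.1  0.4 -0.3] op 0.999
[[ 0.451 -0.001  0.893]
 [-0.893  0.002  0.451]
 [-0.002 -1.     0.   ]]
scene [[-0.43, 0.54, -0.72, 1.55], [0.9, 0.24, -0.36, 0.58], [-0.02, -0.81, -0.59, 0.86]] 0.9917936197916667
blue [27, 0, 164, 151, 9524] [117.3  70.1] [-0.177 -1.568  0.129]
blue [336, 0, 107, 30, 2476] [395.3  12. ] [-0.96  -0.232  0.238]
blue [277, 104, 44, 11, 186] [299.  109.2] [-1.21  -0.893 -0.426]
blue [255, 199, 25, 20, 325] [266.1 207.9] [ 0.522 -0.086  0.09 ]
blue [193, 206, 44, 25, 50] [214.9 218.4] [ 0.533 -0.256  0.014]
blue [296, 214, 26, 21, 378] [307.7 222.8] [0.54  0.046 0.09 ]
blue [0, 218, 94, 56, 966] [ 42.8 257. ] [ 0.895 -0.54   0.024]
blue [354, 230, 26, 23, 427] [365.6 240. ] [0.55  0.207 0.09 ]
blue [427, 247, 28, 24, 486] [439.6 257.9] [0.547 0.389 0.091]
yel [274, 192, 8, 7, 39] [277.5 194.8] [ 0.465 -0.082  0.098]
yel [313, 205, 8, 8, 44] [316.7 208.4] [0.485 0.046 0.099]
yel [371, 222, 9, 8, 51] [375.3 225. ] [0.495 0.212 0.099]
yel [445, 239, 10, 9, 58] [449.8 242.2] [0.491 0.397 0.099]
red [196, 68, 8, 9, 59] [199.9  72
[... 305 characters left out ...]
 -0.563  0.027]
blue [274, 244, 24, 27, 492] [285.7 257.1] [0.546 0.208 0.09 ]
blue [209, 246, 24, 27, 499] [220.7 259.3] [0.542 0.391 0.09 ]
blue [332, 247, 24, 27, 494] [343.8 260. ] [0.536 0.046 0.089]
blue [380, 254, 24, 26, 496] [391.6 266.7] [ 0.516 -0.088  0.089]
blue [629, 432, 11, 22, 136] [635.7 440. ] [ 0.053 -0.716  0.128]
yel [483, 268, 10, 5, 31] [487.3 270.3] [ 0.503 -0.345  0.118]
yel [281, 274, 9, 8, 59] [284.8 277.4] [0.49  0.21  0.099]
yel [214, 276, 9, 8, 58] [217.9 279.5] [0.487 0.398 0.099]
yel [341, 277, 9, 8, 60] [345.1 280.4] [0.48  0.044 0.098]
yel [388, 284, 8, 8, 54] [391.5 287.1] [ 0.46  -0.085  0.101]
red [157, 276, 23, 31, 260] [168.3 291.2] [0.456 0.553 0.023]
```

View pics/top0.png

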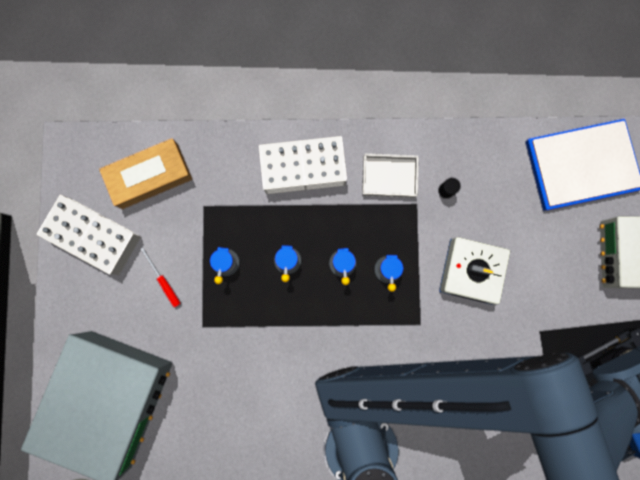

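View pics/scene0.png

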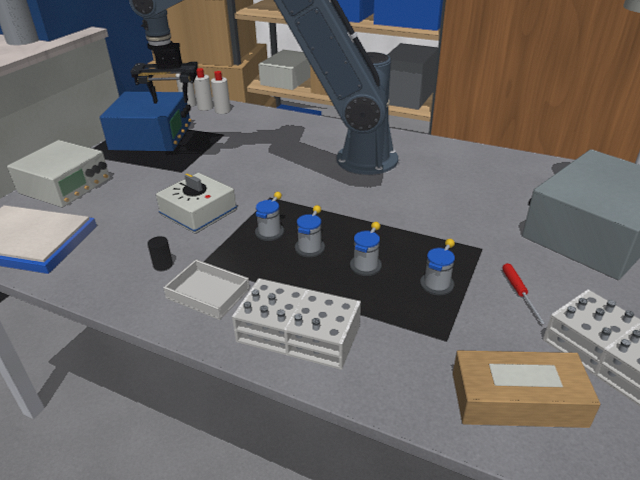

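```bash
python3 - <<'E'
from h import *
z=np.load('top0.npz');p,d,K,T=[z[k] for k in 'pdKT']
print('cal K',K[0,0],K[0,2],K[1,2])
hsv=cv2.cvtColor(p,cv2.COLOR_RGB2HSV)
# balls via ray on z=.093+~: center height .003+.04+.05=.093
print('capped canisters (balls, cap centre):')
for (bu,bv),(cu,cv_) in (((391.5,287.1),(391.6,266.7)),((345.1,280.4),(343.8,260.)),((284.8,277.4),(285.7,257.1)),((217.9,279.5),(220.7,259.3))):
    B=ray(bu,bv,K,T,.095); C=ray(cu,cv_,K,T,.089); D=C-B; print(B.round(3),C.round(3),np.degrees(np.arctan2(D[1],D[0])).round(1),np.hypot(*D[:2]).round(3))
c=p[220:330,440:540]; cv2.imwrite('pics/unit0.png',cv2.resize(c,None,fx=6,fy=5.4,interpolation=cv2.INTER_CUBIC)[:,:,::-1])
W=pts(d,K,T)
m=(W[...,2]>.1)&(W[...,2]<.13)&(W[...,1]<-.25)&(W[...,1]>-.5)&(W[...,0]>.35)&(W[...,0]<.65)
w=W[m]; print(len(w),w.mean(0),cv2.minAreaRect((w[:,:2]*1000).astype(np.float32)))
m=(W[...,2]>.07)&(W[...,2]<.08)&(W[...,1]<-.2)&(W[...,1]>-.5)&(W[...,0]>.3)&(W[...,0]<.65)
print(cv2.minAreaRect((W[m][:,:2]*1000).astype(np.float32)))
E
```

```text
cal K 544.2200928082243 315.5563697954819 237.24259140754006
capped canisters (balls, cap centre):
[ 0.46  -0.085  0.095] [ 0.516 -0.087  0.089] -2.6 0.057
[0.479 0.044 0.095] [0.537 0.046 0.089] 2.4 0.057
[0.49  0.211 0.095] [0.546 0.208 0.089] -2.5 0.057
[0.486 0.397 0.095] [0.542 0.39  0.089] -6.4 0.057
126 [ 0.50416594 -0.32919458  0.11649844] ((504.6886291503906, -330.91375732421875), (59.01620864868164, 14.721664428710938), 75.83607482910156)
((504.48516845703125, -329.8196105957031), (160.19776916503906, 161.39356994628906), 76.8101577758789)
```

Emit:
{"op": "drive_tool", "data": {
  "commands": [
    {"wy": 0.092},
    {"wy": 0.092},
    {"wy": 0.092},
    {"wy": 0.093},
    {"dx": -1,"dz": 0.3},
    {"dx": -1,"dz": 0.3},
    {"dx": -1,"dz": 0.3},
    {"dx": -1,"dz": 0.3}
  ]
}}

```text
schema error: expected keys dx, dy, dz, wx, wy, wz, grip
```

Emit:
{"op": "drive_tool", "data": {
  "commands": [
    {"dx": -1,"dz": 0.3},
    {"dx": -1,"dz": 0.3},
    {"dx": -1,"dz": 0.3},
    {"dx": -1,"dz": 0.3},
    {"dx": -1},
    {"dx": -1},
    {"dx": -1},
    {"dx": -1}
  ]
}}

```text
schema error: expected keys dx, dy, dz, wx, wy, wz, grip
```

Emit:
{"op": "drive_tool", "data": {
  "commands": [
    {"dx": -1},
    {"dx": -1},
    {"dx": -1},
    {"dx": -1},
    {"dx": -1},
    {"dx": -1},
    {"dx": -1},
    {"dx": -1}
  ]
}}

```text
schema error: expected keys dx, dy, dz, wx, wy, wz, grip
```

```bash
cat >> h.py <<'E'
def rel(P,s=None):
    "world point -> units (dx,dy,dz) of grasp point to P in tool axes"
    s=s or bot.read_state(); R=np.array(s['tcp_rot']); g=np.array(s['position'])+R[:,1]*.003
    return (R.T@(np.array(P)-g)/.04).round(2)
def head(s): R=np.array(s['tcp_rot']); return np.degrees(np.arctan2(R[1,2],R[0,2]))
def look(cams=('top','scene'),f=None):
    s=st(); print('head',head(s).round(1),'tooly',np.round(np.array(s['tcp_rot'])[:,1],3),'j6',round(s['joint_positions'][5],0))
    for n in cams:
        p,d,K,T=snap(n,f and n+f); W=pts(d,K,T); o=np.linalg.inv(T)[:3,3]
        hsv=cv2.cvtColor(p,cv2.COLOR_RGB2HSV)
        for nm,lo,hi,off in(('ball',(22,120,100),(35,255,255),.008),('cap',(100,100,50),(130,255,255),0)):
            k,l,q,c=cv2.connectedComponentsWithStats(cv2.inRange(hsv,lo,hi)); r=[]
            for i in range(1,k):
                w=W[(l==i)&(d>0)]
                if q[i,4]<12 or len(w)<8: continue
                m=np.median(w,0); e=(m-o)/np.linalg.norm(m-o); m=m+e*off
                if .35<m[0]<.75 and -.45<m[1]<.55 and m[2]>.05: r.append((m[1],m,rel(m,s),q[i,4]))
            for _,m,u,a in sorted(r,key=lambda t:t[0]): print(n,nm,m.round(3),'rel',u,a)
E
python3 -c "
from h import *
look()"
```

```text
t 0.1 p [ 0.2817 -0.5573  0.2437] F [ 0.8 -0.4  0.3] op 1.003
head 26.8 tooly [-0.001  0.002 -1.   ] j6 -10.0
top ball [ 0.502 -0.347  0.11 ] rel [-2.19  3.27  7.28] 30
top ball [ 0.46  -0.086  0.091] rel [-8.5   3.76  9.28] 54
top ball [0.48  0.044 0.093] rel [-11.16   3.72  11.21] 60
top ball [0.491 0.211 0.09 ] rel [-14.77   3.79  13.32] 59
top ball [0.487 0.398 0.092] rel [-19.     3.75  15.35] 58
top cap [ 0.516 -0.088  0.089] rel [-7.82  3.81 10.51] 496
top cap [0.536 0.046 0.09 ] rel [-10.57   3.8   12.48] 492
top cap [0.546 0.208 0.09 ] rel [-14.08   3.81  14.53] 491
top cap [0.543 0.391 0.09 ] rel [-18.22   3.82  16.51] 499
scene ball [ 0.459 -0.085  0.095] rel [-8.54  3.67  9.28] 39
scene ball [0.478 0.043 0.094] rel [-11.17   3.69  11.15] 42
scene ball [0.487 0.21  0.095] rel [-14.8    3.67  13.23] 51
scene ball [0.485 0.396 0.094] rel [-18.97   3.7   15.27] 59
scene cap [ 0.522 -0.085  0.091] rel [-7.82  3.77 10.68] 326
scene cap [0.541 0.047 0.091] rel [-10.55   3.77  12.6 ] 376
scene cap [0.551 0.207 0.09 ] rel [-14.01   3.79  14.61] 427
scene cap [0.547 0.389 0.091] rel [-18.11   3.79  16.58] 486
```

All keys are needed per row.

Emit:
{"op": "drive_tool", "data": {
  "commands": [
    {"dx": 0,"dy": 0,"dz": 0,"wx": 0,"wy": 0.092,"wz": 0,"grip": 87},
    {"dx": 0,"dy": 0,"dz": 0,"wx": 0,"wy": 0.092,"wz": 0,"grip": 87},
    {"dx": 0,"dy": 0,"dz": 0,"wx": 0,"wy": 0.092,"wz": 0,"grip": 87},
    {"dx": 0,"dy": 0,"dz": 0,"wx": 0,"wy": 0.093,"wz": 0,"grip": 87},
    {"dx": -1,"dy": 0,"dz": 0.3,"wx": 0,"wy": 0,"wz": 0,"grip": 87},
    {"dx": -1,"dy": 0,"dz": 0.3,"wx": 0,"wy": 0,"wz": 0,"grip": 87},
    {"dx": -1,"dy": 0,"dz": 0.3,"wx": 0,"wy": 0,"wz": 0,"grip": 87},
    {"dx": -1,"dy": 0,"dz": 0.3,"wx": 0,"wy": 0,"wz": 0,"grip": 87}
  ]
}}

```text
time_s: 1.2
position: [0.3477, -0.4029, 0.2444]
tcp_rot: [[-0.112, 0.0, 0.994], [-0.994, 0.0, -0.112], [-0.0, -1.0, 0.0]]
force: [-0.5, -0.0, 0.2]
opening: 0.999
```

Emit:
{"op": "drive_tool", "data": {
  "commands": [
    {"dx": -1,"dy": 0,"dz": 0.3,"wx": 0,"wy": 0,"wz": 0,"grip": 87},
    {"dx": -1,"dy": 0,"dz": 0.3,"wx": 0,"wy": 0,"wz": 0,"grip": 87},
    {"dx": -1,"dy": 0,"dz": 0.3,"wx": 0,"wy": 0,"wz": 0,"grip": 87},
    {"dx": -1,"dy": 0,"dz": 0.3,"wx": 0,"wy": 0,"wz": 0,"grip": 87},
    {"dx": -1,"dy": 0,"dz": 0,"wx": 0,"wy": 0,"wz": 0,"grip": 87},
    {"dx": -1,"dy": 0,"dz": 0,"wx": 0,"wy": 0,"wz": 0,"grip": 87},
    {"dx": -1,"dy": 0,"dz": 0,"wx": 0,"wy": 0,"wz": 0,"grip": 87},
    {"dx": -1,"dy": 0,"dz": 0,"wx": 0,"wy": 0,"wz": 0,"grip": 87}
  ]
}}

```text
time_s: 2.2
position: [0.4308, -0.0902, 0.2446]
tcp_rot: [[-0.112, 0.0, 0.994], [-0.994, 0.0, -0.112], [-0.0, -1.0, 0.0]]
force: [0.6, 0.3, 0.2]
opening: 1.001
```

Emit:
{"op": "drive_tool", "data": {
  "commands": [
    {"dx": -1,"dy": 0,"dz": 0,"wx": 0,"wy": 0,"wz": 0,"grip": 60},
    {"dx": -1,"dy": 0,"dz": 0,"wx": 0,"wy": 0,"wz": 0,"grip": 60},
    {"dx": -1,"dy": 0,"dz": 0,"wx": 0,"wy": 0,"wz": 0,"grip": 60},
    {"dx": -1,"dy": 0,"dz": 0,"wx": 0,"wy": 0,"wz": 0,"grip": 60},
    {"dx": -1,"dy": 0,"dz": 0,"wx": 0,"wy": 0,"wz": 0,"grip": 60},
    {"dx": -1,"dy": 0,"dz": 0,"wx": 0,"wy": 0,"wz": 0,"grip": 60},
    {"dx": -1,"dy": 0,"dz": 0,"wx": 0,"wy": 0,"wz": 0,"grip": 60},
    {"dx": 0,"dy": 0,"dz": 0,"wx": 0,"wy": 0,"wz": 0,"grip": 60}
  ]
}}

```text
time_s: 3.2
position: [0.4621, 0.1888, 0.2445]
tcp_rot: [[-0.108, 0.001, 0.994], [-0.994, 0.0, -0.108], [-0.0, -1.0, 0.0]]
force: [-0.8, 0.9, -0.1]
opening: 0.69
```

```bash
python3 -c "
from h import *
look()"
```

```text
t 3.2 p [0.4621 0.1888 0.2445] F [-0.8  0.9 -0.1] op 0.69
head -6.2 tooly [ 0.001  0.    -1.   ] j6 106.0
top ball [ 0.503 -0.347  0.111] rel [13.22  3.27  2.47] 32
top ball [ 0.46  -0.086  0.092] rel [6.85 3.74 0.68] 54
top ball [0.48  0.044 0.09 ] rel [3.56 3.77 0.85] 60
top ball [0.487 0.398 0.091] rel [-5.27  3.76  0.05] 57
top cap [ 0.516 -0.088  0.089] rel [6.74 3.81 2.07] 494
top cap [0.536 0.046 0.089] rel [3.36 3.81 2.23] 493
top cap [0.549 0.208 0.09 ] rel [-0.7   3.79  2.11] 449
top cap [0.543 0.391 0.09 ] rel [-5.25  3.8   1.45] 498
scene ball [ 0.459 -0.086  0.095] rel [6.85 3.66 0.66] 39
scene ball [0.478 0.043 0.095] rel [3.59 3.66 0.79] 44
scene ball [0.487 0.21  0.095] rel [-0.59  3.67  0.56] 52
scene ball [0.485 0.395 0.094] rel [-5.19  3.68  0.02] 59
scene cap [ 0.523 -0.086  0.091] rel [6.66 3.77 2.24] 325
scene cap [0.541 0.046 0.09 ] rel [3.34 3.78 2.35] 377
scene cap [0.55  0.207 0.091] rel [-0.69  3.77  2.14] 427
scene cap [0.546 0.389 0.09 ] rel [-5.19  3.78  1.56] 486
```

Emit:
{"op": "drive_tool", "data": {
  "commands": [
    {"dx": -0.87,"dy": 0,"dz": 0,"wx": 0,"wy": 0,"wz": 0,"grip": 60},
    {"dx": -0.87,"dy": 0,"dz": 0,"wx": 0,"wy": 0,"wz": 0,"grip": 60},
    {"dx": -0.87,"dy": 0,"dz": 0,"wx": 0,"wy": 0,"wz": 0,"grip": 60},
    {"dx": -0.87,"dy": 0,"dz": 0,"wx": 0,"wy": 0,"wz": 0,"grip": 60},
    {"dx": -0.87,"dy": 0,"dz": 0,"wx": 0,"wy": 0,"wz": 0,"grip": 60},
    {"dx": -0.87,"dy": 0,"dz": 0,"wx": 0,"wy": 0,"wz": 0,"grip": 60},
    {"dx": 0,"dy": 0,"dz": 0,"wx": 0,"wy": 0,"wz": 0,"grip": 50},
    {"dx": 0,"dy": 0,"dz": 0,"wx": 0,"wy": 0,"wz": 0,"grip": 50}
  ]
}}

```text
time_s: 4.3
position: [0.4853, 0.3926, 0.2442]
tcp_rot: [[-0.113, -0.001, 0.994], [-0.994, -0.001, -0.113], [0.002, -1.0, -0.001]]
force: [0.3, -0.5, 0.6]
opening: 0.594
```

```bash
python3 -c "
from h import *
s=st();print(rel([.4855,.3965,.093]),head(s))
look(('scene',))
snap('wrist','w1.png')"
```

```text
t 4.3 p [0.4853 0.3926 0.2442] F [ 0.3 -0.5  0.6] op 0.594
[-0.1  3.7 -0. ] -6.471043039902207
t 4.3 p [0.4853 0.3926 0.2442] F [ 0.3 -0.5  0.6] op 0.594
head -6.5 tooly [-0.001 -0.001 -1.   ] j6 125.0
scene ball [ 0.458 -0.085  0.094] rel [11.92  3.69  0.68] 38
scene ball [0.478 0.043 0.095] rel [8.7  3.67 0.81] 44
scene ball [0.488 0.21  0.095] rel [4.52 3.66 0.59] 51
scene ball [0.484 0.395 0.094] rel [-0.06  3.68 -0.03] 60
scene cap [ 0.522 -0.086  0.09 ] rel [11.77  3.79  2.25] 325
scene cap [0.541 0.046 0.09 ] rel [8.44 3.78 2.36] 375
scene cap [0.551 0.207 0.091] rel [4.42 3.77 2.16] 427
scene cap [0.547 0.389 0.09 ] rel [-0.08  3.77  1.54] 489
```

View pics/w1.png

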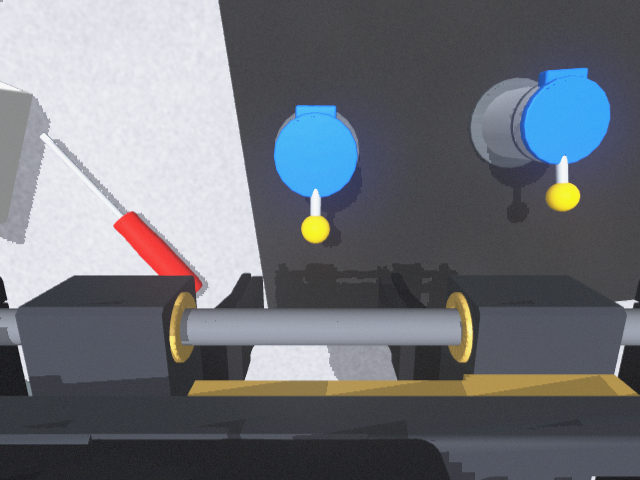

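Emit:
{"op": "drive_tool", "data": {
  "commands": [
    {"dx": -0.08,"dy": 0.93,"dz": 0,"wx": 0,"wy": 0,"wz": 0,"grip": 50},
    {"dx": 0,"dy": 0.93,"dz": 0,"wx": 0,"wy": 0,"wz": 0,"grip": 50},
    {"dx": 0,"dy": 0.93,"dz": 0,"wx": 0,"wy": 0,"wz": 0,"grip": 50},
    {"dx": 0,"dy": 0.9,"dz": 0,"wx": 0,"wy": 0,"wz": 0,"grip": 50},
    {"dx": 0,"dy": 0,"dz": 0,"wx": 0,"wy": 0,"wz": 0,"grip": 35},
    {"dx": 0,"dy": 0,"dz": 0,"wx": 0,"wy": 0,"wz": 0,"grip": 30},
    {"dx": 0,"dy": 0,"dz": 0,"wx": 0,"wy": 0,"wz": 0,"grip": 25},
    {"dx": 0,"dy": 0,"dz": 0,"wx": 0,"wy": 0,"wz": 0,"grip": 21}
  ]
}}

```text
time_s: 5.4
position: [0.4865, 0.3976, 0.0986]
tcp_rot: [[-0.111, 0.002, 0.994], [-0.994, 0.001, -0.111], [-0.001, -1.0, 0.002]]
force: [0.9, -2.9, 1.5]
opening: 0.274
```

Emit:
{"op": "drive_tool", "data": {
  "commands": [
    {"dx": 0,"dy": 0,"dz": 0,"wx": 0,"wy": 0,"wz": 0,"grip": 20},
    {"dx": 0,"dy": 0,"dz": 0,"wx": 0,"wy": 0,"wz": 0,"grip": 20}
  ]
}}

```text
time_s: 5.65
position: [0.4862, 0.3971, 0.098]
tcp_rot: [[-0.111, 0.001, 0.994], [-0.994, -0.0, -0.111], [0.0, -1.0, 0.001]]
force: [-0.3, -3.4, 6.4]
opening: 0.236
```

Emit:
{"op": "drive_tool", "data": {
  "commands": [
    {"dx": 0,"dy": -0.29,"dz": 0.04,"wx": 0,"wy": 0,"wz": 0,"grip": 20},
    {"dx": 0,"dy": -0.285,"dz": 0.08,"wx": 0,"wy": 0,"wz": 0,"grip": 20},
    {"dx": 0,"dy": -0.27,"dz": 0.12,"wx": 0,"wy": 0,"wz": 0,"grip": 20},
    {"dx": 0,"dy": -0.25,"dz": 0.16,"wx": 0,"wy": 0,"wz": 0,"grip": 20},
    {"dx": 0,"dy": -0.23,"dz": 0.19,"wx": 0,"wy": 0,"wz": 0,"grip": 20},
    {"dx": 0,"dy": -0.2,"dz": 0.22,"wx": 0,"wy": 0,"wz": 0,"grip": 20},
    {"dx": 0,"dy": -0.13,"dz": 0.18,"wx": 0,"wy": 0,"wz": 0,"grip": 20},
    {"dx": 0,"dy": 0,"dz": 0,"wx": 0,"wy": 0,"wz": 0,"grip": 20}
  ]
}}

```text
time_s: 6.65
position: [0.526, 0.3931, 0.1641]
tcp_rot: [[-0.112, 0.001, 0.994], [-0.994, 0.001, -0.112], [-0.001, -1.0, 0.001]]
force: [-3.5, -1.4, 3.5]
opening: 0.236
```

```bash
python3 -c "
from h import *
look(f='1.png')"
```

```text
t 6.65 p [0.526  0.3931 0.1641] F [-3.5 -1.4  3.5] op 0.236
head -6.4 tooly [ 0.001  0.001 -1.   ] j6 123.0
top ball [ 0.502 -0.347  0.111] rel [18.46  1.23  1.48] 30
top ball [ 0.46  -0.086  0.091] rel [12.1   1.75 -0.3 ] 54
top ball [0.48  0.044 0.091] rel [ 8.81  1.75 -0.15] 60
top ball [0.491 0.211 0.091] rel [ 4.63  1.76 -0.37] 60
top cap [ 0.516 -0.088  0.089] rel [11.99  1.79  1.09] 495
top cap [0.536 0.046 0.089] rel [8.6  1.79 1.23] 493
top cap [0.546 0.208 0.09 ] rel [4.55 1.79 1.03] 491
top cap [0.54  0.354 0.173] rel [ 0.93 -0.29  0.45] 12
top cap [0.574 0.389 0.084] rel [-0.03  1.93  1.21] 27
scene ball [ 0.46  -0.085  0.095] rel [12.07  1.65 -0.31] 39
scene ball [0.478 0.043 0.094] rel [ 8.84  1.66 -0.2 ] 43
scene ball [0.488 0.21  0.094] rel [ 4.65  1.67 -0.44] 51
scene ball [0.525 0.391 0.16 ] rel [ 0.05  0.02 -0.03] 62
scene cap [ 0.522 -0.086  0.09 ] rel [11.91  1.76  1.24] 324
scene cap [0.541 0.047 0.091] rel [8.56 1.76 1.34] 377
scene cap [0.551 0.207 0.09 ] rel [4.57 1.76 1.14] 427
scene cap [0.556 0.388 0.11 ] rel [0.05 1.27 0.75] 693
```

View pics/scene1.png

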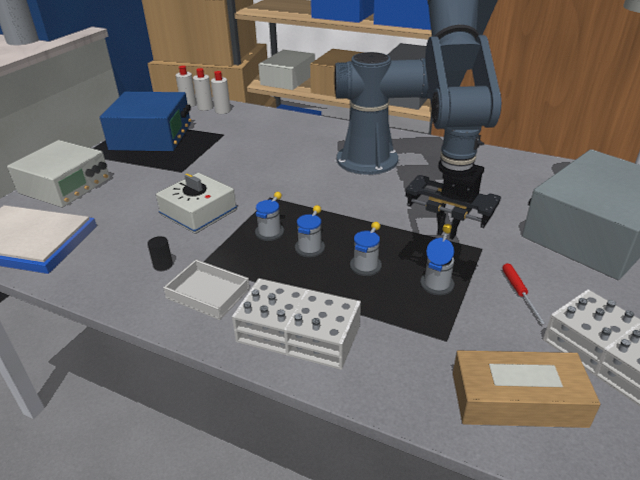

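Emit:
{"op": "drive_tool", "data": {
  "commands": [
    {"dx": 0,"dy": 0,"dz": 0,"wx": 0,"wy": 0,"wz": 0,"grip": 40},
    {"dx": 0,"dy": 0,"dz": 0,"wx": 0,"wy": 0,"wz": 0,"grip": 40},
    {"dx": 0,"dy": 0,"dz": 0,"wx": 0,"wy": 0,"wz": 0,"grip": 40},
    {"dx": 0,"dy": 0,"dz": -0.5,"wx": 0,"wy": 0,"wz": 0,"grip": 40},
    {"dx": 0,"dy": -0.15,"dz": -0.5,"wx": 0,"wy": 0,"wz": 0,"grip": 20},
    {"dx": 0,"dy": 0,"dz": 0,"wx": 0,"wy": 0,"wz": 0,"grip": 0},
    {"dx": 0,"dy": 0,"dz": 0,"wx": 0,"wy": 0,"wz": 0,"grip": 0},
    {"dx": 0,"dy": 0,"dz": 0,"wx": 0,"wy": 0,"wz": 0,"grip": 0}
  ]
}}

```text
time_s: 7.75
position: [0.4861, 0.3975, 0.1693]
tcp_rot: [[-0.112, 0.001, 0.994], [-0.994, 0.0, -0.112], [-0.001, -1.0, 0.001]]
force: [0.6, 0.2, -0.4]
opening: 0.091
```

Emit:
{"op": "drive_tool", "data": {
  "commands": [
    {"dx": 0,"dy": 0,"dz": 0.3,"wx": 0,"wy": 0,"wz": 0,"grip": 0},
    {"dx": 0,"dy": 0,"dz": 0.25,"wx": 0,"wy": 0,"wz": 0,"grip": 0},
    {"dx": 0,"dy": 0,"dz": 0.25,"wx": 0,"wy": 0,"wz": 0,"grip": 0},
    {"dx": 0,"dy": 0,"dz": 0.25,"wx": 0,"wy": 0,"wz": 0,"grip": 0},
    {"dx": 0,"dy": 0,"dz": 0.25,"wx": 0,"wy": 0,"wz": 0,"grip": 0},
    {"dx": 0,"dy": 0,"dz": 0.25,"wx": 0,"wy": 0,"wz": 0,"grip": 0},
    {"dx": 0,"dy": 0,"dz": 0.25,"wx": 0,"wy": 0,"wz": 0,"grip": 0},
    {"dx": 0,"dy": 0,"dz": 0.25,"wx": 0,"wy": 0,"wz": 0,"grip": 0}
  ]
}}

```text
time_s: 8.75
position: [0.5674, 0.3882, 0.169]
tcp_rot: [[-0.112, -0.0, 0.994], [-0.994, -0.0, -0.112], [0.0, -1.0, -0.0]]
force: [0.1, 0.1, -0.7]
opening: 0.007
```

```bash
python3 -c "
from h import *
look(f='2.png')"
```

```text
t 8.75 p [0.5674 0.3882 0.169 ] F [ 0.1  0.1 -0.7] op 0.007
head -6.4 tooly [-0. -0. -1.] j6 121.0
top ball [ 0.503 -0.347  0.111] rel [18.44  1.38  0.46] 31
top ball [ 0.46  -0.086  0.092] rel [12.07  1.85 -1.35] 54
top ball [0.48  0.044 0.091] rel [ 8.8   1.89 -1.2 ] 60
top ball [0.491 0.21  0.091] rel [ 4.63  1.87 -1.41] 60
top cap [ 0.516 -0.088  0.09 ] rel [11.99  1.91  0.04] 496
top cap [0.536 0.046 0.089] rel [8.6  1.92 0.19] 492
top cap [0.546 0.208 0.089] rel [ 4.54  1.92 -0.02] 493
top cap [0.573 0.36  0.132] rel [0.68 0.86 0.22] 42
scene ball [ 0.459 -0.085  0.095] rel [12.06  1.78 -1.36] 38
scene ball [0.478 0.043 0.095] rel [ 8.82  1.79 -1.26] 42
scene ball [0.488 0.21  0.095] rel [ 4.64  1.79 -1.47] 51
scene ball [0.595 0.382 0.169] rel [ 0.07 -0.07  0.7 ] 77
scene cap [ 0.523 -0.086  0.09 ] rel [11.91  1.89  0.22] 326
scene cap [0.54  0.046 0.091] rel [8.57 1.89 0.28] 376
scene cap [0.55  0.207 0.091] rel [4.55 1.89 0.08] 427
scene cap [0.58  0.386 0.115] rel [0.03 1.27 0.33] 497
```

Emit:
{"op": "drive_tool", "data": {
  "commands": [
    {"dx": 0,"dy": 0,"dz": 0.1,"wx": 0,"wy": 0,"wz": 0,"grip": 0},
    {"dx": 0,"dy": 0,"dz": 0,"wx": 0,"wy": 0,"wz": 0,"grip": 0},
    {"dx": 0,"dy": 0,"dz": -0.6,"wx": 0,"wy": 0,"wz": 0,"grip": 0},
    {"dx": 0.75,"dy": 0,"dz": -0.25,"wx": 0,"wy": -0.043,"wz": 0,"grip": 50},
    {"dx": 0.95,"dy": 0,"dz": -0.25,"wx": 0,"wy": 0,"wz": 0,"grip": 50},
    {"dx": 0.95,"dy": 0,"dz": -0.25,"wx": 0,"wy": 0,"wz": 0,"grip": 50},
    {"dx": 0.95,"dy": 0,"dz": -0.25,"wx": 0,"wy": 0,"wz": 0,"grip": 50},
    {"dx": 0.95,"dy": 0,"dz": -0.25,"wx": 0,"wy": 0,"wz": 0,"grip": 50}
  ]
}}

```text
time_s: 9.85
position: [0.4866, 0.2108, 0.1695]
tcp_rot: [[-0.044, 0.001, 0.999], [-0.999, 0.0, -0.044], [-0.0, -1.0, 0.001]]
force: [1.1, -0.5, 0.5]
opening: 0.489
```

```bash
python3 -c "
from h import *
s=st();print(rel([.489,.2105,.094]),head(s))
look(('scene','top'),f='3.png')"
```

```text
t 9.85 p [0.4866 0.2108 0.1695] F [ 1.1 -0.5  0.5] op 0.489
[0.01 1.81 0.06] -2.4969231971955717
t 9.85 p [0.4866 0.2108 0.1695] F [ 1.1 -0.5  0.5] op 0.489
head -2.5 tooly [ 0.001  0.    -1.   ] j6 104.0
scene ball [ 0.458 -0.085  0.094] rel [ 7.41  1.8  -0.39] 39
scene ball [0.478 0.043 0.094] rel [ 4.21  1.81 -0.04] 44
scene ball [0.488 0.209 0.095] rel [0.03 1.79 0.05] 53
scene ball [0.597 0.381 0.169] rel [-4.36 -0.05  2.57] 79
scene cap [ 0.522 -0.086  0.091] rel [7.37 1.9  1.21] 325
scene cap [0.541 0.046 0.09 ] rel [4.05 1.91 1.55] 377
scene cap [0.551 0.206 0.09 ] rel [0.04 1.91 1.61] 428
scene cap [0.581 0.386 0.116] rel [-4.47  1.28  2.17] 474
top ball [ 0.503 -0.347  0.111] rel [13.91  1.38  1.02] 31
top ball [ 0.46  -0.086  0.092] rel [ 7.44  1.86 -0.35] 54
top ball [0.481 0.044 0.091] rel [4.18 1.89 0.03] 60
top ball [0.599 0.384 0.166] rel [-4.44  0.02  2.62] 57
top cap [ 0.516 -0.088  0.089] rel [7.44 1.93 1.05] 495
top cap [0.536 0.046 0.089] rel [4.07 1.93 1.42] 493
top cap [0.563 0.207 0.09 ] rel [0.   1.91 1.92] 224
top cap [0.563 0.385 0.086] rel [-4.42  2.01  1.72] 31
top cap [0.583 0.385 0.136] rel [-4.46  0.77  2.21] 116
```

Emit:
{"op": "drive_tool", "data": {
  "commands": [
    {"dx": 0.02,"dy": 0.6,"dz": 0.05,"wx": 0,"wy": 0,"wz": 0,"grip": 45},
    {"dx": 0,"dy": 0.6,"dz": 0,"wx": 0,"wy": 0,"wz": 0,"grip": 45},
    {"dx": 0,"dy": 0.6,"dz": 0,"wx": 0,"wy": 0,"wz": 0,"grip": 45},
    {"dx": 0,"dy": 0,"dz": 0,"wx": 0,"wy": 0,"wz": 0,"grip": 30},
    {"dx": 0,"dy": 0,"dz": 0,"wx": 0,"wy": 0,"wz": 0,"grip": 25},
    {"dx": 0,"dy": 0,"dz": 0,"wx": 0,"wy": 0,"wz": 0,"grip": 20},
    {"dx": 0,"dy": 0,"dz": 0,"wx": 0,"wy": 0,"wz": 0,"grip": 20},
    {"dx": 0,"dy": 0,"dz": 0,"wx": 0,"wy": 0,"wz": 0,"grip": 20}
  ]
}}

```text
time_s: 10.95
position: [0.4896, 0.2108, 0.098]
tcp_rot: [[-0.044, 0.002, 0.999], [-0.999, 0.0, -0.044], [-0.0, -1.0, 0.002]]
force: [0.0, -0.8, 3.7]
opening: 0.24
```

Emit:
{"op": "drive_tool", "data": {
  "commands": [
    {"dx": 0,"dy": -0.29,"dz": 0.04,"wx": 0,"wy": 0,"wz": 0,"grip": 20},
    {"dx": 0,"dy": -0.285,"dz": 0.08,"wx": 0,"wy": 0,"wz": 0,"grip": 20},
    {"dx": 0,"dy": -0.27,"dz": 0.12,"wx": 0,"wy": 0,"wz": 0,"grip": 20},
    {"dx": 0,"dy": -0.25,"dz": 0.16,"wx": 0,"wy": 0,"wz": 0,"grip": 20},
    {"dx": 0,"dy": -0.23,"dz": 0.19,"wx": 0,"wy": 0,"wz": 0,"grip": 20},
    {"dx": 0,"dy": -0.2,"dz": 0.22,"wx": 0,"wy": 0,"wz": 0,"grip": 20},
    {"dx": 0,"dy": -0.13,"dz": 0.18,"wx": 0,"wy": 0,"wz": 0,"grip": 20},
    {"dx": 0,"dy": 0,"dz": 0,"wx": 0,"wy": 0,"wz": 0,"grip": 20}
  ]
}}

```text
time_s: 11.95
position: [0.529, 0.2091, 0.1641]
tcp_rot: [[-0.045, 0.0, 0.999], [-0.999, 0.0, -0.045], [-0.0, -1.0, 0.0]]
force: [-3.4, 0.7, 3.7]
opening: 0.239
```

```bash
python3 -c "
from h import *
look(('scene',))"
```

```text
t 11.95 p [0.529  0.2091 0.1641] F [-3.4  0.7  3.7] op 0.239
head -2.6 tooly [ 0.  0. -1.] j6 103.0
scene ball [ 0.458 -0.085  0.095] rel [ 7.43  1.64 -1.44] 37
scene ball [0.478 0.042 0.094] rel [ 4.22  1.67 -1.1 ] 44
scene ball [0.529 0.207 0.16 ] rel [0.06 0.02 0.  ] 53
scene ball [0.597 0.381 0.169] rel [-4.36 -0.19  1.51] 79
scene cap [ 0.523 -0.086  0.09 ] rel [7.39 1.76 0.18] 325
scene cap [0.541 0.047 0.09 ] rel [4.03 1.77 0.47] 376
scene cap [0.56  0.206 0.11 ] rel [0.03 1.28 0.78] 608
scene cap [0.581 0.386 0.115] rel [-4.46  1.15  1.1 ] 475
```

Emit:
{"op": "drive_tool", "data": {
  "commands": [
    {"dx": 0,"dy": 0,"dz": 0,"wx": 0,"wy": 0,"wz": 0,"grip": 40},
    {"dx": 0,"dy": 0,"dz": 0,"wx": 0,"wy": 0,"wz": 0,"grip": 40},
    {"dx": 0,"dy": 0,"dz": 0,"wx": 0,"wy": 0,"wz": 0,"grip": 40},
    {"dx": 0,"dy": 0,"dz": -0.5,"wx": 0,"wy": 0,"wz": 0,"grip": 40},
    {"dx": 0,"dy": -0.15,"dz": -0.5,"wx": 0,"wy": 0,"wz": 0,"grip": 20},
    {"dx": 0,"dy": 0,"dz": 0,"wx": 0,"wy": 0,"wz": 0,"grip": 0},
    {"dx": 0,"dy": 0,"dz": 0,"wx": 0,"wy": 0,"wz": 0,"grip": 0},
    {"dx": 0,"dy": 0,"dz": 0,"wx": 0,"wy": 0,"wz": 0,"grip": 0}
  ]
}}

```text
time_s: 13.0
position: [0.4897, 0.2109, 0.1693]
tcp_rot: [[-0.045, 0.001, 0.999], [-0.999, 0.0, -0.045], [-0.0, -1.0, 0.001]]
force: [0.7, -0.2, -0.7]
opening: 0.087
```

Emit:
{"op": "drive_tool", "data": {
  "commands": [
    {"dx": 0,"dy": 0,"dz": 0.3,"wx": 0,"wy": 0,"wz": 0,"grip": 0},
    {"dx": 0,"dy": 0,"dz": 0.3,"wx": 0,"wy": 0,"wz": 0,"grip": 0},
    {"dx": 0,"dy": 0,"dz": 0.3,"wx": 0,"wy": 0,"wz": 0,"grip": 0},
    {"dx": 0,"dy": 0,"dz": 0.25,"wx": 0,"wy": 0,"wz": 0,"grip": 0},
    {"dx": 0,"dy": 0,"dz": 0.25,"wx": 0,"wy": 0,"wz": 0,"grip": 0},
    {"dx": 0,"dy": 0,"dz": 0.25,"wx": 0,"wy": 0,"wz": 0,"grip": 0},
    {"dx": 0,"dy": 0,"dz": 0.25,"wx": 0,"wy": 0,"wz": 0,"grip": 0},
    {"dx": 0,"dy": 0,"dz": 0.25,"wx": 0,"wy": 0,"wz": 0,"grip": 0}
  ]
}}

```text
time_s: 14.0
position: [0.5749, 0.2071, 0.1692]
tcp_rot: [[-0.044, -0.0, 0.999], [-0.999, 0.0, -0.044], [-0.0, -1.0, -0.0]]
force: [-0.9, -0.1, -0.8]
opening: 0.008
```

Emit:
{"op": "drive_tool", "data": {
  "commands": [
    {"dx": 0,"dy": 0,"dz": 0,"wx": 0,"wy": 0,"wz": 0,"grip": 0},
    {"dx": 0,"dy": 0,"dz": -0.6,"wx": 0,"wy": 0,"wz": 0,"grip": 0},
    {"dx": 0.4,"dy": 0,"dz": -0.32,"wx": 0,"wy": -0.055,"wz": 0,"grip": 50},
    {"dx": 0.9,"dy": 0,"dz": -0.33,"wx": 0,"wy": 0,"wz": 0,"grip": 50},
    {"dx": 0.9,"dy": 0,"dz": -0.33,"wx": 0,"wy": 0,"wz": 0,"grip": 50},
    {"dx": 0.9,"dy": 0,"dz": -0.33,"wx": 0,"wy": 0,"wz": 0,"grip": 50},
    {"dx": 0.9,"dy": 0,"dz": -0.33,"wx": 0,"wy": 0,"wz": 0,"grip": 50},
    {"dx": 0,"dy": 0,"dz": -0.33,"wx": 0,"wy": 0,"wz": 0,"grip": 50}
  ]
}}

```text
time_s: 15.0
position: [0.4771, 0.0443, 0.1696]
tcp_rot: [[0.039, 0.001, 0.999], [-0.999, -0.0, 0.039], [0.0, -1.0, 0.001]]
force: [-0.1, 0.5, 0.2]
opening: 0.546
```

```bash
python3 -c "
from h import *
s=st();print(rel([.479,.0435,.094]),head(s))
look(('scene','top'),f='4.png')"
```

```text
t 15.0 p [0.4771 0.0443 0.1696] F [-0.1  0.5  0.2] op 0.546
[0.02 1.82 0.05] 2.211291885030222
t 15.0 p [0.4771 0.0443 0.1696] F [-0.1  0.5  0.2] op 0.546
head 2.2 tooly [ 0.001 -0.    -1.   ] j6 80.0
scene ball [ 0.459 -0.084  0.095] rel [ 3.2   1.79 -0.58] 39
scene ball [0.479 0.043 0.095] rel [0.04 1.79 0.04] 47
scene ball [0.601 0.204 0.169] rel [-3.87 -0.05  3.26] 70
scene ball [0.596 0.381 0.167] rel [-8.29 -0.02  3.3 ] 79
scene cap [ 0.522 -0.087  0.091] rel [3.31 1.9  1.  ] 325
scene cap [0.54  0.046 0.09 ] rel [0.01 1.91 1.58] 379
scene cap [0.586 0.207 0.115] rel [-3.96  1.3   2.87] 425
scene cap [0.581 0.386 0.116] rel [-8.43  1.27  2.93] 476
top ball [ 0.502 -0.347  0.111] rel [9.79 1.39 0.24] 30
top ball [ 0.46  -0.086  0.093] rel [ 3.24  1.84 -0.56] 54
top ball [0.605 0.206 0.165] rel [-3.91  0.03  3.36] 58
top ball [0.6   0.384 0.166] rel [-8.37  0.01  3.39] 57
top cap [ 0.517 -0.091  0.09 ] rel [3.42 1.93 0.86] 447
top cap [0.551 0.046 0.09 ] rel [0.03 1.91 1.84] 254
top cap [0.569 0.205 0.087] rel [-3.93  1.99  2.46] 31
top cap [0.588 0.206 0.132] rel [-3.93  0.87  2.93] 122
top cap [0.563 0.385 0.086] rel [-8.43  2.01  2.48] 32
top cap [0.583 0.386 0.135] rel [-8.44  0.79  2.97] 116
```

Emit:
{"op": "drive_tool", "data": {
  "commands": [
    {"dx": 0.02,"dy": 0.6,"dz": 0.05,"wx": 0,"wy": 0,"wz": 0,"grip": 45},
    {"dx": 0,"dy": 0.6,"dz": 0,"wx": 0,"wy": 0,"wz": 0,"grip": 45},
    {"dx": 0,"dy": 0.6,"dz": 0,"wx": 0,"wy": 0,"wz": 0,"grip": 45},
    {"dx": 0,"dy": 0,"dz": 0,"wx": 0,"wy": 0,"wz": 0,"grip": 30},
    {"dx": 0,"dy": 0,"dz": 0,"wx": 0,"wy": 0,"wz": 0,"grip": 25},
    {"dx": 0,"dy": 0,"dz": 0,"wx": 0,"wy": 0,"wz": 0,"grip": 20},
    {"dx": 0,"dy": 0,"dz": 0,"wx": 0,"wy": 0,"wz": 0,"grip": 20},
    {"dx": 0,"dy": 0,"dz": 0,"wx": 0,"wy": 0,"wz": 0,"grip": 20}
  ]
}}

```text
time_s: 16.1
position: [0.4795, 0.0451, 0.098]
tcp_rot: [[0.042, 0.001, 0.999], [-0.999, -0.0, 0.042], [0.0, -1.0, 0.001]]
force: [-0.9, -1.5, 3.4]
opening: 0.239
```

Emit:
{"op": "drive_tool", "data": {
  "commands": [
    {"dx": 0,"dy": -0.29,"dz": 0.04,"wx": 0,"wy": 0,"wz": 0,"grip": 20},
    {"dx": 0,"dy": -0.285,"dz": 0.08,"wx": 0,"wy": 0,"wz": 0,"grip": 20},
    {"dx": 0,"dy": -0.27,"dz": 0.12,"wx": 0,"wy": 0,"wz": 0,"grip": 20},
    {"dx": 0,"dy": -0.25,"dz": 0.16,"wx": 0,"wy": 0,"wz": 0,"grip": 20},
    {"dx": 0,"dy": -0.23,"dz": 0.19,"wx": 0,"wy": 0,"wz": 0,"grip": 20},
    {"dx": 0,"dy": -0.2,"dz": 0.22,"wx": 0,"wy": 0,"wz": 0,"grip": 20},
    {"dx": 0,"dy": -0.13,"dz": 0.18,"wx": 0,"wy": 0,"wz": 0,"grip": 20},
    {"dx": 0,"dy": 0,"dz": 0,"wx": 0,"wy": 0,"wz": 0,"grip": 20}
  ]
}}

```text
time_s: 17.1
position: [0.5192, 0.047, 0.1641]
tcp_rot: [[0.042, 0.0, 0.999], [-0.999, -0.0, 0.042], [0.0, -1.0, 0.0]]
force: [-3.2, -2.8, 3.0]
opening: 0.235
```

```bash
python3 -c "
from h import *
look(('scene',))"
```

```text
t 17.1 p [0.5192 0.047  0.1641] F [-3.2 -2.8  3. ] op 0.235
head 2.4 tooly [ 0. -0. -1.] j6 80.0
scene ball [ 0.46  -0.086  0.095] rel [ 3.25  1.65 -1.63] 40
scene ball [0.519 0.045 0.161] rel [ 0.05  0.   -0.  ] 44
scene ball [0.602 0.204 0.168] rel [-3.84 -0.17  2.23] 70
scene ball [0.596 0.381 0.168] rel [-8.25 -0.16  2.28] 81
scene cap [ 0.522 -0.086  0.091] rel [ 3.33  1.77 -0.06] 325
scene cap [0.55  0.047 0.111] rel [0.04 1.26 0.77] 538
scene cap [0.585 0.207 0.115] rel [-3.93  1.15  1.82] 426
scene cap [0.581 0.386 0.116] rel [-8.39  1.14  1.91] 477
```

Emit:
{"op": "drive_tool", "data": {
  "commands": [
    {"dx": 0,"dy": 0,"dz": 0,"wx": 0,"wy": 0,"wz": 0,"grip": 40},
    {"dx": 0,"dy": 0,"dz": 0,"wx": 0,"wy": 0,"wz": 0,"grip": 40},
    {"dx": 0,"dy": 0,"dz": 0,"wx": 0,"wy": 0,"wz": 0,"grip": 40},
    {"dx": 0,"dy": 0,"dz": -0.5,"wx": 0,"wy": 0,"wz": 0,"grip": 40},
    {"dx": 0,"dy": -0.15,"dz": -0.5,"wx": 0,"wy": 0,"wz": 0,"grip": 20},
    {"dx": 0,"dy": 0,"dz": 0,"wx": 0,"wy": 0,"wz": 0,"grip": 0},
    {"dx": 0,"dy": 0,"dz": 0,"wx": 0,"wy": 0,"wz": 0,"grip": 0},
    {"dx": 0,"dy": 0,"dz": 0,"wx": 0,"wy": 0,"wz": 0,"grip": 0}
  ]
}}

```text
time_s: 18.15
position: [0.4799, 0.0452, 0.1695]
tcp_rot: [[0.042, 0.001, 0.999], [-0.999, -0.0, 0.042], [0.0, -1.0, 0.001]]
force: [-0.5, 0.6, -0.8]
opening: 0.092
```

Emit:
{"op": "drive_tool", "data": {
  "commands": [
    {"dx": 0,"dy": 0,"dz": 0.3,"wx": 0,"wy": 0,"wz": 0,"grip": 0},
    {"dx": 0,"dy": 0,"dz": 0.3,"wx": 0,"wy": 0,"wz": 0,"grip": 0},
    {"dx": 0,"dy": 0,"dz": 0.3,"wx": 0,"wy": 0,"wz": 0,"grip": 0},
    {"dx": 0,"dy": 0,"dz": 0.25,"wx": 0,"wy": 0,"wz": 0,"grip": 0},
    {"dx": 0,"dy": 0,"dz": 0.25,"wx": 0,"wy": 0,"wz": 0,"grip": 0},
    {"dx": 0,"dy": 0,"dz": 0.25,"wx": 0,"wy": 0,"wz": 0,"grip": 0},
    {"dx": 0,"dy": 0,"dz": 0.25,"wx": 0,"wy": 0,"wz": 0,"grip": 0},
    {"dx": 0,"dy": 0,"dz": 0.25,"wx": 0,"wy": 0,"wz": 0,"grip": 0}
  ]
}}

```text
time_s: 19.15
position: [0.5651, 0.049, 0.1694]
tcp_rot: [[0.042, -0.0, 0.999], [-0.999, 0.0, 0.042], [-0.0, -1.0, -0.0]]
force: [-0.2, 0.4, 0.1]
opening: -0.001
```

Emit:
{"op": "drive_tool", "data": {
  "commands": [
    {"dx": 0,"dy": 0,"dz": 0,"wx": 0,"wy": 0,"wz": 0,"grip": 0},
    {"dx": 0,"dy": 0,"dz": -0.6,"wx": 0,"wy": 0,"wz": 0,"grip": 0},
    {"dx": 0.2,"dy": 0,"dz": -0.32,"wx": 0,"wy": 0.055,"wz": 0,"grip": 50},
    {"dx": 0.8,"dy": 0,"dz": -0.32,"wx": 0,"wy": 0,"wz": 0,"grip": 50},
    {"dx": 0.8,"dy": 0,"dz": -0.32,"wx": 0,"wy": 0,"wz": 0,"grip": 50},
    {"dx": 0.8,"dy": 0,"dz": -0.32,"wx": 0,"wy": 0,"wz": 0,"grip": 50},
    {"dx": 0.8,"dy": 0,"dz": -0.32,"wx": 0,"wy": 0,"wz": 0,"grip": 50},
    {"dx": 0,"dy": 0,"dz": -0.32,"wx": 0,"wy": 0,"wz": 0,"grip": 50}
  ]
}}

```text
time_s: 20.15
position: [0.4585, -0.0873, 0.1698]
tcp_rot: [[-0.048, 0.001, 0.999], [-0.999, -0.001, -0.048], [0.001, -1.0, 0.001]]
force: [-0.1, -0.0, 0.6]
opening: 0.549
```

```bash
python3 -c "
from h import *
s=st();print(rel([.4595,-.0855,.094]),head(s))
look(('scene','top'))"
```

```text
t 20.15 p [ 0.4585 -0.0873  0.1698] F [-0.1 -0.   0.6] op 0.549
[-0.05  1.82  0.02] -2.7250823973509015
t 20.15 p [ 0.4585 -0.0873  0.1698] F [-0.1 -0.   0.6] op 0.549
head -2.7 tooly [ 0.001 -0.001 -1.   ] j6 68.0
scene ball [ 0.459 -0.086  0.095] rel [-0.04  1.79  0.01] 43
scene ball [0.592 0.047 0.168] rel [-3.52 -0.03  3.18] 61
scene ball [0.601 0.204 0.167] rel [-7.44 -0.    3.21] 70
scene ball [0.597 0.38  0.169] rel [-11.84  -0.05   2.91] 80
scene cap [ 0.522 -0.086  0.09 ] rel [-0.11  1.91  1.58] 332
scene cap [0.575 0.049 0.115] rel [-3.54  1.3   2.75] 388
scene cap [0.585 0.207 0.115] rel [-7.51  1.29  2.82] 426
scene cap [0.581 0.386 0.115] rel [-11.96   1.28   2.5 ] 475
top ball [ 0.502 -0.348  0.111] rel [6.46 1.4  1.39] 30
top ball [0.595 0.047 0.166] rel [-3.52  0.03  3.26] 60
top ball [0.605 0.206 0.166] rel [-7.5   0.03  3.31] 58
top ball [0.599 0.384 0.166] rel [-11.93   0.02   2.95] 58
top cap [ 0.526 -0.076  0.09 ] rel [-0.35  1.92  1.68] 277
top cap [0.559 0.05  0.088] rel [-3.56  1.97  2.35] 35
top cap [0.578 0.051 0.133] rel [-3.59  0.85  2.82] 115
top cap [0.588 0.204 0.13 ] rel [-7.44  0.91  2.88] 122
top cap [0.569 0.205 0.086] rel [-7.43  2.02  2.42] 32
top cap [0.583 0.384 0.133] rel [-11.92   0.84   2.54] 116
top cap [0.563 0.384 0.087] rel [-11.9    1.99   2.05] 32
```

Emit:
{"op": "drive_tool", "data": {
  "commands": [
    {"dx": -0.04,"dy": 0.6,"dz": 0.03,"wx": 0,"wy": 0,"wz": 0,"grip": 45},
    {"dx": 0,"dy": 0.6,"dz": 0,"wx": 0,"wy": 0,"wz": 0,"grip": 45},
    {"dx": 0,"dy": 0.6,"dz": 0,"wx": 0,"wy": 0,"wz": 0,"grip": 45},
    {"dx": 0,"dy": 0,"dz": 0,"wx": 0,"wy": 0,"wz": 0,"grip": 30},
    {"dx": 0,"dy": 0,"dz": 0,"wx": 0,"wy": 0,"wz": 0,"grip": 25},
    {"dx": 0,"dy": 0,"dz": 0,"wx": 0,"wy": 0,"wz": 0,"grip": 20},
    {"dx": 0,"dy": 0,"dz": 0,"wx": 0,"wy": 0,"wz": 0,"grip": 20},
    {"dx": 0,"dy": 0,"dz": 0,"wx": 0,"wy": 0,"wz": 0,"grip": 20}
  ]
}}

```text
time_s: 21.25
position: [0.4605, -0.0846, 0.0983]
tcp_rot: [[-0.044, 0.002, 0.999], [-0.999, -0.001, -0.044], [0.001, -1.0, 0.002]]
force: [-0.7, -2.9, 3.5]
opening: 0.241
```

Emit:
{"op": "drive_tool", "data": {
  "commands": [
    {"dx": 0,"dy": -0.29,"dz": 0.04,"wx": 0,"wy": 0,"wz": 0,"grip": 20},
    {"dx": 0,"dy": -0.285,"dz": 0.08,"wx": 0,"wy": 0,"wz": 0,"grip": 20},
    {"dx": 0,"dy": -0.27,"dz": 0.12,"wx": 0,"wy": 0,"wz": 0,"grip": 20},
    {"dx": 0,"dy": -0.25,"dz": 0.16,"wx": 0,"wy": 0,"wz": 0,"grip": 20},
    {"dx": 0,"dy": -0.23,"dz": 0.19,"wx": 0,"wy": 0,"wz": 0,"grip": 20},
    {"dx": 0,"dy": -0.2,"dz": 0.22,"wx": 0,"wy": 0,"wz": 0,"grip": 20},
    {"dx": 0,"dy": -0.13,"dz": 0.18,"wx": 0,"wy": 0,"wz": 0,"grip": 20},
    {"dx": 0,"dy": 0,"dz": 0,"wx": 0,"wy": 0,"wz": 0,"grip": 20}
  ]
}}

```text
time_s: 22.25
position: [0.4998, -0.0858, 0.1643]
tcp_rot: [[-0.044, -0.0, 0.999], [-0.999, -0.0, -0.044], [0.0, -1.0, -0.0]]
force: [-2.9, -1.1, 2.9]
opening: 0.239
```

```bash
python3 -c "
from h import *
look(('scene',))"
```

```text
t 22.25 p [ 0.4998 -0.0858  0.1643] F [-2.9 -1.1  2.9] op 0.239
head -2.5 tooly [-0. -0. -1.] j6 70.0
scene ball [ 0.501 -0.089  0.163] rel [ 0.09 -0.03  0.03] 34
scene ball [0.593 0.048 0.168] rel [-3.43 -0.18  2.17] 61
scene ball [0.602 0.204 0.168] rel [-7.35 -0.17  2.23] 71
scene ball [0.597 0.38  0.168] rel [-11.75  -0.18   1.91] 81
scene cap [ 0.531 -0.087  0.11 ] rel [-0.02  1.27  0.78] 466
scene cap [0.575 0.049 0.114] rel [-3.45  1.17  1.73] 390
scene cap [0.585 0.207 0.115] rel [-7.41  1.15  1.81] 424
scene cap [0.581 0.386 0.116] rel [-11.86   1.12   1.52] 476
```

Emit:
{"op": "drive_tool", "data": {
  "commands": [
    {"dx": 0,"dy": 0,"dz": 0,"wx": 0,"wy": 0,"wz": 0,"grip": 40},
    {"dx": 0,"dy": 0,"dz": 0,"wx": 0,"wy": 0,"wz": 0,"grip": 40},
    {"dx": 0,"dy": 0,"dz": 0,"wx": 0,"wy": 0,"wz": 0,"grip": 40},
    {"dx": 0,"dy": 0,"dz": -0.5,"wx": 0,"wy": 0,"wz": 0,"grip": 40},
    {"dx": 0,"dy": -0.15,"dz": -0.5,"wx": 0,"wy": 0,"wz": 0,"grip": 20},
    {"dx": 0,"dy": 0,"dz": 0,"wx": 0,"wy": 0,"wz": 0,"grip": 0},
    {"dx": 0,"dy": 0,"dz": 0,"wx": 0,"wy": 0,"wz": 0,"grip": 0},
    {"dx": 0,"dy": 0,"dz": 0,"wx": 0,"wy": 0,"wz": 0,"grip": 0}
  ]
}}

```text
time_s: 23.3
position: [0.4605, -0.0843, 0.1697]
tcp_rot: [[-0.044, 0.001, 0.999], [-0.999, -0.0, -0.044], [0.0, -1.0, 0.001]]
force: [0.1, 0.3, 0.2]
opening: 0.094
```

Emit:
{"op": "drive_tool", "data": {
  "commands": [
    {"dx": 0,"dy": 0,"dz": 0.3,"wx": 0,"wy": 0,"wz": 0,"grip": 0},
    {"dx": 0,"dy": 0,"dz": 0.3,"wx": 0,"wy": 0,"wz": 0,"grip": 0},
    {"dx": 0,"dy": 0,"dz": 0.3,"wx": 0,"wy": 0,"wz": 0,"grip": 0},
    {"dx": 0,"dy": 0,"dz": 0.25,"wx": 0,"wy": 0,"wz": 0,"grip": 0},
    {"dx": 0,"dy": 0,"dz": 0.25,"wx": 0,"wy": 0,"wz": 0,"grip": 0},
    {"dx": 0,"dy": 0,"dz": 0.25,"wx": 0,"wy": 0,"wz": 0,"grip": 0},
    {"dx": 0,"dy": 0,"dz": 0.25,"wx": 0,"wy": 0,"wz": 0,"grip": 0},
    {"dx": 0,"dy": 0,"dz": 0.25,"wx": 0,"wy": 0,"wz": 0,"grip": 0}
  ]
}}

```text
time_s: 24.3
position: [0.5459, -0.0878, 0.1697]
tcp_rot: [[-0.044, -0.0, 0.999], [-0.999, 0.0, -0.044], [-0.0, -1.0, -0.0]]
force: [-0.6, -0.4, 0.0]
opening: 0.006
```

Emit:
{"op": "drive_tool", "data": {
  "commands": [
    {"dx": 0,"dy": 0,"dz": 0,"wx": 0,"wy": 0,"wz": 0,"grip": 0},
    {"dx": 0,"dy": 0,"dz": -0.6,"wx": 0,"wy": 0,"wz": 0,"grip": 0},
    {"dx": 0.5,"dy": -0.5,"dz": 0,"wx": 0,"wy": 0,"wz": 0,"grip": 50},
    {"dx": 1,"dy": -0.5,"dz": 0,"wx": 0,"wy": 0,"wz": 0,"grip": 50},
    {"dx": 1,"dy": -0.5,"dz": 0,"wx": 0,"wy": 0,"wz": 0,"grip": 50},
    {"dx": 1,"dy": 0,"dz": 0,"wx": 0,"wy": 0,"wz": 0,"grip": 50},
    {"dx": 1,"dy": 0,"dz": 0,"wx": 0,"wy": 0,"wz": 0,"grip": 50},
    {"dx": 1,"dy": 0,"dz": 0,"wx": 0,"wy": 0,"wz": 0,"grip": 50}
  ]
}}

```text
time_s: 25.3
position: [0.5113, -0.3077, 0.2299]
tcp_rot: [[-0.044, 0.0, 0.999], [-0.999, 0.0, -0.044], [-0.0, -1.0, 0.0]]
force: [0.7, -0.9, -0.1]
opening: 0.545
```

Emit:
{"op": "drive_tool", "data": {
  "commands": [
    {"dx": 0,"dy": 0,"dz": 0,"wx": 0,"wy": -0.11,"wz": 0,"grip": 50},
    {"dx": 0,"dy": 0,"dz": 0,"wx": 0,"wy": -0.11,"wz": 0,"grip": 50},
    {"dx": 0,"dy": 0,"dz": 0,"wx": 0,"wy": -0.11,"wz": 0,"grip": 50},
    {"dx": 0,"dy": 0,"dz": 0,"wx": 0,"wy": -0.11,"wz": 0,"grip": 50},
    {"dx": 0,"dy": 0,"dz": 0,"wx": 0,"wy": -0.11,"wz": 0,"grip": 50},
    {"dx": 0,"dy": 0,"dz": 0,"wx": 0,"wy": -0.11,"wz": 0,"grip": 50},
    {"dx": 0,"dy": 0,"dz": 0,"wx": 0,"wy": -0.11,"wz": 0,"grip": 50},
    {"dx": 0,"dy": 0,"dz": 0,"wx": 0,"wy": -0.11,"wz": 0,"grip": 50}
  ]
}}

```text
time_s: 26.3
position: [0.5114, -0.3063, 0.2296]
tcp_rot: [[0.974, -0.0, 0.225], [-0.225, 0.0, 0.974], [-0.0, -1.0, 0.0]]
force: [-0.1, -0.1, -0.0]
opening: 0.572
```

```bash
cat >> h.py <<'E'
def knob(n,f=None):
    p,d,K,T=snap(n,f); W=pts(d,K,T); x,y,z=W[...,0],W[...,1],W[...,2]
    roi=(abs(x-.5045)<.1)&(abs(y+.33)<.1)&(d>0)
    hsv=cv2.cvtColor(p,cv2.COLOR_RGB2HSV)
    b=roi&(z>.1)&(z<.125)
    if b.sum()>20: r=cv2.minAreaRect((W[b][:,:2]*1000).astype(np.float32)); print(n,'bar',np.round(r[0],1),np.round(r[1],1),round(r[2],1),b.sum())
    for nm,lo,hi in(('ptr',(18,100,90),(36,255,255)),('dot',(0,120,80),(8,255,255))):
        m=(cv2.inRange(hsv,lo,hi)>0)&roi
        if m.sum()>4:
            c=np.median(W[m],0); print(n,nm,c.round(4),'dir',np.degrees(np.arctan2(c[1]+.330,c[0]-.5045)).round(1),m.sum())
E
python3 -c "
from h import *
s=look(('scene','top')); knob('top'); knob('wrist','w2.png'); print(rel([.5045,-.330,.106]))"
```

```text
t 26.3 p [ 0.5114 -0.3063  0.2296] F [-0.1 -0.1 -0. ] op 0.572
head 77.0 tooly [-0.  0. -1.] j6 -29.0
scene ball [ 0.573 -0.09   0.169] rel [0.28 1.44 5.62] 54
scene ball [0.592 0.048 0.169] rel [-0.04  1.43  9.08] 61
scene ball [0.603 0.204 0.168] rel [-0.65  1.47 12.95] 70
scene ball [0.596 0.381 0.168] rel [-1.8   1.47 17.21] 81
scene cap [ 0.557 -0.086  0.116] rel [-0.14  2.76  5.63] 314
scene cap [0.575 0.049 0.115] rel [-0.44  2.79  9.02] 382
scene cap [0.586 0.208 0.115] rel [-1.08  2.8  12.94] 424
scene cap [0.581 0.386 0.115] rel [-2.2   2.8  17.24] 476
top ball [ 0.575 -0.092  0.166] rel [0.36 1.52 5.57] 61
top ball [0.595 0.047 0.166] rel [0.05 1.52 9.08] 58
top ball [0.605 0.206 0.166] rel [-0.61  1.53 13.  ] 58
top ball [0.599 0.384 0.166] rel [-1.74  1.52 17.31] 60
top cap [ 0.558 -0.089  0.13 ] rel [-0.08  2.42  5.55] 113
top cap [ 0.538 -0.086  0.088] rel [-0.58  3.47  5.52] 32
top cap [0.559 0.05  0.086] rel [-0.84  3.52  8.96] 36
top cap [0.578 0.051 0.133] rel [-0.38  2.34  9.07] 115
top cap [0.588 0.204 0.131] rel [-1.    2.39 12.87] 121
top cap [0.569 0.205 0.088] rel [-1.47  3.47 12.78] 32
top cap [0.583 0.385 0.133] rel [-2.15  2.36 17.23] 117
top cap [0.563 0.385 0.088] rel [-2.64  3.48 17.13] 32
top bar [ 507.2 -317.5] [31.6 13.7] 72.5 47
top dot [ 0.5196 -0.2772  0.0763] dir 74.0 15
wrist bar [ 505.9 -328.1] [50.6 14. ] 75.8 1528
wrist ptr [ 0.5357 -0.287   0.3039] dir 54.0 8956
wrist dot [ 0.5186 -0.2777  0.0753] dir 74.9 342
[-0.03  3.02 -0.61]
```

View pics/w2.png

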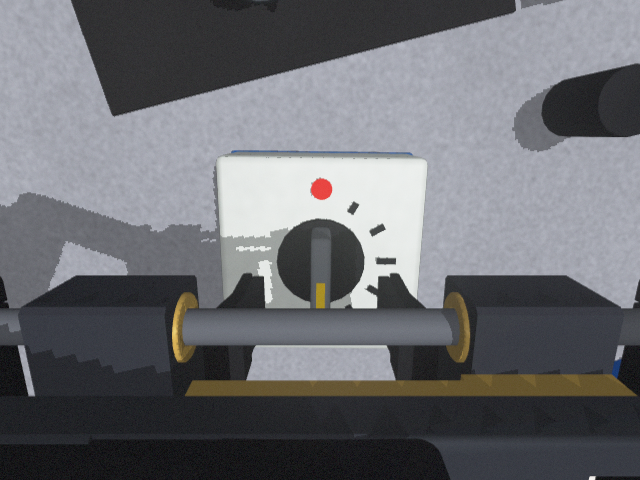

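Emit:
{"op": "drive_tool", "data": {
  "commands": [
    {"dx": -0.02,"dy": 0,"dz": -0.61,"wx": 0,"wy": 0.005,"wz": 0,"grip": 45},
    {"dx": 0,"dy": 0.75,"dz": 0,"wx": 0,"wy": 0,"wz": 0,"grip": 45},
    {"dx": 0,"dy": 0.75,"dz": 0,"wx": 0,"wy": 0,"wz": 0,"grip": 45},
    {"dx": 0,"dy": 0.75,"dz": 0,"wx": 0,"wy": 0,"wz": 0,"grip": 45},
    {"dx": 0,"dy": 0.66,"dz": 0,"wx": 0,"wy": 0,"wz": 0,"grip": 40},
    {"dx": 0,"dy": 0,"dz": 0,"wx": 0,"wy": 0,"wz": 0,"grip": 20},
    {"dx": 0,"dy": 0,"dz": 0,"wx": 0,"wy": 0,"wz": 0,"grip": 10},
    {"dx": 0,"dy": 0,"dz": 0,"wx": 0,"wy": 0,"wz": 0,"grip": 8}
  ]
}}

```text
time_s: 27.5
position: [0.5059, -0.3312, 0.1148]
tcp_rot: [[0.971, 0.002, 0.239], [-0.239, -0.002, 0.971], [0.002, -1.0, -0.002]]
force: [0.2, -0.3, 0.4]
opening: 0.207
```

Emit:
{"op": "drive_tool", "data": {
  "commands": [
    {"dx": 0,"dy": 0,"dz": 0,"wx": 0,"wy": 0,"wz": 0,"grip": 5},
    {"dx": 0,"dy": 0,"dz": 0,"wx": 0,"wy": 0,"wz": 0,"grip": 5}
  ]
}}

```text
time_s: 27.75
position: [0.5054, -0.3308, 0.1145]
tcp_rot: [[0.971, 0.001, 0.238], [-0.238, -0.002, 0.971], [0.001, -1.0, -0.001]]
force: [-2.0, -0.3, 5.1]
opening: 0.162
```

Emit:
{"op": "drive_tool", "data": {
  "commands": [
    {"dx": 0,"dy": 0,"dz": 0,"wx": 0,"wy": -0.11,"wz": 0,"grip": 5},
    {"dx": 0,"dy": 0,"dz": 0,"wx": 0,"wy": -0.11,"wz": 0,"grip": 5},
    {"dx": 0,"dy": 0,"dz": 0,"wx": 0,"wy": -0.11,"wz": 0,"grip": 5},
    {"dx": 0,"dy": 0,"dz": 0,"wx": 0,"wy": -0.11,"wz": 0,"grip": 5},
    {"dx": 0,"dy": 0,"dz": 0,"wx": 0,"wy": -0.11,"wz": 0,"grip": 5},
    {"dx": 0,"dy": 0,"dz": 0,"wx": 0,"wy": -0.11,"wz": 0,"grip": 5},
    {"dx": 0,"dy": 0,"dz": 0,"wx": 0,"wy": -0.01,"wz": 0,"grip": 5}
  ]
}}

```text
time_s: 28.62
position: [0.5044, -0.3309, 0.1143]
tcp_rot: [[0.687, -0.002, -0.727], [0.727, -0.001, 0.687], [-0.002, -1.0, 0.0]]
force: [-5.1, -2.4, 5.8]
opening: 0.158
```

```bash
python3 -c "
from h import *
s=st(); print(head(s)); knob('wrist','w3.png')"
```

```text
t 28.62 p [ 0.5044 -0.3309  0.1143] F [-5.1 -2.4  5.8] op 0.158
136.6390313379008
wrist bar [ 504.5 -328.2] [32.7 54. ] 61.0 4888
wrist ptr [ 0.4902 -0.3142  0.1887] dir 132.1 8417
wrist dot [ 0.5184 -0.2777  0.0752] dir 75.1 861
```

View pics/w3.png

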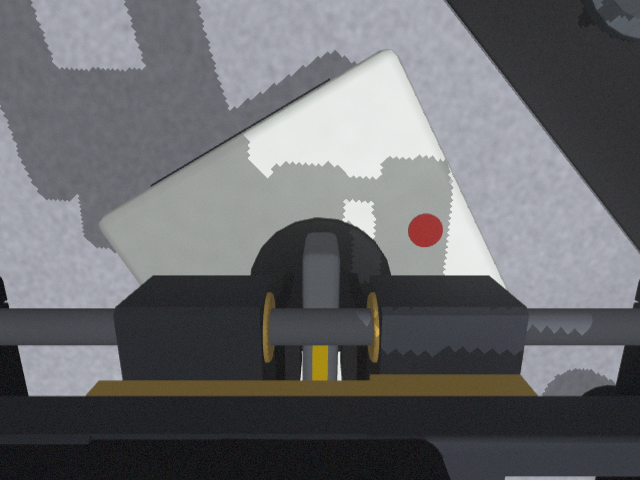

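Emit:
{"op": "drive_tool", "data": {
  "commands": [
    {"dx": 0,"dy": 0,"dz": 0,"wx": 0,"wy": 0,"wz": 0,"grip": 45},
    {"dx": 0,"dy": 0,"dz": 0,"wx": 0,"wy": 0,"wz": 0,"grip": 45},
    {"dx": 0,"dy": 0,"dz": 0,"wx": 0,"wy": 0,"wz": 0,"grip": 45},
    {"dx": 0,"dy": -0.6,"dz": 0,"wx": 0,"wy": 0,"wz": 0,"grip": 45},
    {"dx": 0,"dy": -0.6,"dz": 0,"wx": 0,"wy": 0,"wz": 0,"grip": 45},
    {"dx": 0,"dy": 0,"dz": 0,"wx": 0,"wy": 0.118,"wz": 0,"grip": 45},
    {"dx": 0,"dy": 0,"dz": 0,"wx": 0,"wy": 0.118,"wz": 0,"grip": 45},
    {"dx": 0,"dy": 0,"dz": 0,"wx": 0,"wy": 0.118,"wz": 0,"grip": 45}
  ]
}}

```text
time_s: 29.68
position: [0.5054, -0.3299, 0.1613]
tcp_rot: [[0.969, 0.0, -0.247], [0.247, 0.0, 0.969], [0.0, -1.0, 0.0]]
force: [-0.2, -0.6, 0.2]
opening: 0.517
```

```bash
python3 -c "
from h import *
s=st(); print(head(s)); knob('wrist','w4.png');knob('scene','s4.png')"
```

```text
t 29.68 p [ 0.5054 -0.3299  0.1613] F [-0.2 -0.6  0.2] op 0.517
104.3141672370075
wrist bar [ 503.7 -330.8] [14.4 55.1] 45.8 2998
wrist ptr [ 0.517  -0.3023  0.2357] dir 65.6 8371
wrist dot [ 0.5191 -0.2778  0.0753] dir 74.3 582
scene bar [ 509.9 -329.2] [22.  58.4] 46.9 174
scene ptr [ 0.522  -0.327   0.2271] dir 9.7 41
scene dot [ 0.517  -0.2796  0.0761] dir 76.1 12
```

Emit:
{"op": "drive_tool", "data": {
  "commands": [
    {"dx": 0,"dy": 0,"dz": 0,"wx": 0,"wy": 0.118,"wz": 0,"grip": 45},
    {"dx": 0,"dy": 0,"dz": 0,"wx": 0,"wy": 0.118,"wz": 0,"grip": 45},
    {"dx": 0,"dy": 0,"dz": 0,"wx": 0,"wy": 0.118,"wz": 0,"grip": 45},
    {"dx": 0,"dy": 0,"dz": 0,"wx": 0,"wy": 0.118,"wz": 0,"grip": 45},
    {"dx": 0,"dy": 0,"dz": 0,"wx": 0,"wy": 0.118,"wz": 0,"grip": 45},
    {"dx": 0,"dy": 0,"dz": 0,"wx": 0,"wy": 0.118,"wz": 0,"grip": 45},
    {"dx": 0,"dy": 0,"dz": 0,"wx": 0,"wy": 0.118,"wz": 0,"grip": 45},
    {"dx": 0,"dy": 0,"dz": 0,"wx": 0,"wy": 0.118,"wz": 0,"grip": 45}
  ]
}}

```text
time_s: 30.78
position: [0.5053, -0.33, 0.1611]
tcp_rot: [[0.335, -0.0, 0.942], [-0.942, 0.0, 0.335], [-0.0, -1.0, -0.0]]
force: [-0.0, -0.1, 0.7]
opening: 0.516
```

View pics/w4.png

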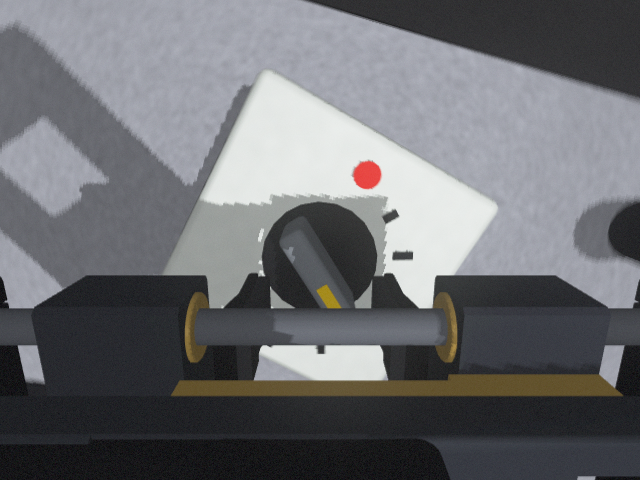

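Emit:
{"op": "drive_tool", "data": {
  "commands": [
    {"dx": 0,"dy": 0,"dz": 0,"wx": 0,"wy": 0.118,"wz": 0,"grip": 45},
    {"dx": 0,"dy": 0,"dz": 0,"wx": 0,"wy": 0.118,"wz": 0,"grip": 45},
    {"dx": 0,"dy": 0,"dz": 0,"wx": 0,"wy": 0.118,"wz": 0,"grip": 45},
    {"dx": 0,"dy": 0,"dz": 0,"wx": 0,"wy": 0.118,"wz": 0,"grip": 45},
    {"dx": 0,"dy": 0,"dz": 0,"wx": 0,"wy": 0.118,"wz": 0,"grip": 45},
    {"dx": 0,"dy": 0,"dz": 0,"wx": 0,"wy": 0.118,"wz": 0,"grip": 45},
    {"dx": 0,"dy": 0.6,"dz": 0,"wx": 0,"wy": 0,"wz": 0,"grip": 45},
    {"dx": 0,"dy": 0.6,"dz": 0,"wx": 0,"wy": 0,"wz": 0,"grip": 45}
  ]
}}

```text
time_s: 31.78
position: [0.5056, -0.3302, 0.113]
tcp_rot: [[-0.692, 0.001, 0.722], [-0.722, -0.001, -0.692], [-0.0, -1.0, 0.001]]
force: [-0.4, -0.1, 0.1]
opening: 0.52
```

Emit:
{"op": "drive_tool", "data": {
  "commands": [
    {"dx": 0,"dy": 0,"dz": 0,"wx": 0,"wy": 0,"wz": 0,"grip": 30},
    {"dx": 0,"dy": 0,"dz": 0,"wx": 0,"wy": 0,"wz": 0,"grip": 20},
    {"dx": 0,"dy": 0,"dz": 0,"wx": 0,"wy": 0,"wz": 0,"grip": 10},
    {"dx": 0,"dy": 0,"dz": 0,"wx": 0,"wy": 0,"wz": 0,"grip": 5},
    {"dx": 0,"dy": 0,"dz": 0,"wx": 0,"wy": 0,"wz": 0,"grip": 5},
    {"dx": 0,"dy": 0,"dz": 0,"wx": 0,"wy": 0,"wz": 0,"grip": 5},
    {"dx": 0,"dy": 0,"dz": 0,"wx": 0,"wy": 0,"wz": 0,"grip": 5},
    {"dx": 0,"dy": 0,"dz": 0,"wx": 0,"wy": 0,"wz": 0,"grip": 5}
  ]
}}

```text
time_s: 32.78
position: [0.5049, -0.3315, 0.1143]
tcp_rot: [[-0.695, 0.0, 0.719], [-0.719, -0.002, -0.695], [0.002, -1.0, 0.002]]
force: [-4.2, -2.7, 5.0]
opening: 0.157
```

Emit:
{"op": "drive_tool", "data": {
  "commands": [
    {"dx": 0,"dy": 0,"dz": 0,"wx": 0,"wy": 0,"wz": 0,"grip": 5},
    {"dx": 0,"dy": 0,"dz": 0,"wx": 0,"wy": -0.112,"wz": 0,"grip": 5},
    {"dx": 0,"dy": 0,"dz": 0,"wx": 0,"wy": -0.112,"wz": 0,"grip": 5},
    {"dx": 0,"dy": 0,"dz": 0,"wx": 0,"wy": -0.112,"wz": 0,"grip": 5},
    {"dx": 0,"dy": 0,"dz": 0,"wx": 0,"wy": -0.112,"wz": 0,"grip": 5},
    {"dx": 0,"dy": 0,"dz": 0,"wx": 0,"wy": -0.112,"wz": 0,"grip": 5},
    {"dx": 0,"dy": 0,"dz": 0,"wx": 0,"wy": -0.112,"wz": 0,"grip": 5},
    {"dx": 0,"dy": 0,"dz": 0,"wx": 0,"wy": -0.112,"wz": 0,"grip": 5}
  ]
}}

```text
time_s: 33.78
position: [0.5049, -0.3318, 0.1144]
tcp_rot: [[0.452, 0.0, 0.892], [-0.892, -0.003, 0.452], [0.003, -1.0, -0.001]]
force: [-3.5, -4.7, 3.5]
opening: 0.162
```

Emit:
{"op": "drive_tool", "data": {
  "commands": [
    {"dx": 0,"dy": 0,"dz": 0,"wx": 0,"wy": -0.112,"wz": 0,"grip": 5},
    {"dx": 0,"dy": 0,"dz": 0,"wx": 0,"wy": -0.112,"wz": 0,"grip": 5},
    {"dx": 0,"dy": 0,"dz": 0,"wx": 0,"wy": -0.112,"wz": 0,"grip": 5},
    {"dx": 0,"dy": 0,"dz": 0,"wx": 0,"wy": -0.112,"wz": 0,"grip": 5},
    {"dx": 0,"dy": 0,"dz": 0,"wx": 0,"wy": -0.1,"wz": 0,"grip": 5},
    {"dx": 0,"dy": 0,"dz": 0,"wx": 0,"wy": 0,"wz": 0,"grip": 5}
  ]
}}

```text
time_s: 34.52
position: [0.5051, -0.332, 0.1144]
tcp_rot: [[0.97, 0.0, 0.243], [-0.243, -0.003, 0.97], [0.001, -1.0, -0.003]]
force: [-3.8, -4.8, 3.4]
opening: 0.159
```

```bash
python3 -c "
from h import *
s=st(); print(head(s),s['moment']); knob('wrist')"
```

```text
t 34.52 p [ 0.5051 -0.332   0.1144] F [-3.8 -4.8  3.4] op 0.159
75.92317954304065 [-0.60164537  0.53521378 -0.00195049]
wrist bar [ 507.7 -330.1] [32.6 56. ] 0.9 5037
wrist ptr [ 0.5113 -0.3089  0.1884] dir 72.0 9147
wrist dot [ 0.5186 -0.2777  0.0753] dir 74.9 992
```

Emit:
{"op": "drive_tool", "data": {
  "commands": [
    {"dx": 0,"dy": 0,"dz": 0,"wx": 0,"wy": 0,"wz": 0,"grip": 45},
    {"dx": 0,"dy": 0,"dz": 0,"wx": 0,"wy": 0,"wz": 0,"grip": 45},
    {"dx": 0,"dy": 0,"dz": 0,"wx": 0,"wy": 0,"wz": 0,"grip": 45},
    {"dx": 0,"dy": -0.5,"dz": 0,"wx": 0,"wy": 0,"wz": 0,"grip": 45},
    {"dx": 0,"dy": -1,"dz": 0,"wx": 0,"wy": 0,"wz": 0,"grip": 45},
    {"dx": 0,"dy": -1,"dz": 0,"wx": 0,"wy": 0,"wz": 0,"grip": 45},
    {"dx": 0,"dy": -0.5,"dz": 0,"wx": 0,"wy": 0,"wz": 0,"grip": 30},
    {"dx": 0,"dy": 0,"dz": 0,"wx": 0,"wy": 0,"wz": 0,"grip": 0}
  ]
}}

```text
time_s: 35.58
position: [0.5062, -0.3306, 0.2351]
tcp_rot: [[0.97, 0.003, 0.244], [-0.244, -0.003, 0.97], [0.004, -1.0, -0.002]]
force: [0.6, -0.4, -0.7]
opening: 0.369
```

```bash
python3 -c "
from h import *
s=st(); print(head(s)); knob('wrist','w5.png'); knob('scene')"
```

```text
t 35.58 p [ 0.5062 -0.3306  0.2351] F [ 0.6 -0.4 -0.7] op 0.369
75.8676356002472
wrist bar [ 505.2 -331. ] [58.2 13.8] 75.8 1714
wrist ptr [ 0.5208 -0.3092  0.3093] dir 51.9 8880
wrist dot [ 0.5183 -0.2775  0.0753] dir 75.3 351
scene bar [ 510. -331.] [62.7 19.4] 78.0 133
scene ptr [ 0.5156 -0.3098  0.3082] dir 61.2 123
scene dot [ 0.5175 -0.2774  0.0775] dir 76.2 12
```

View pics/w5.png

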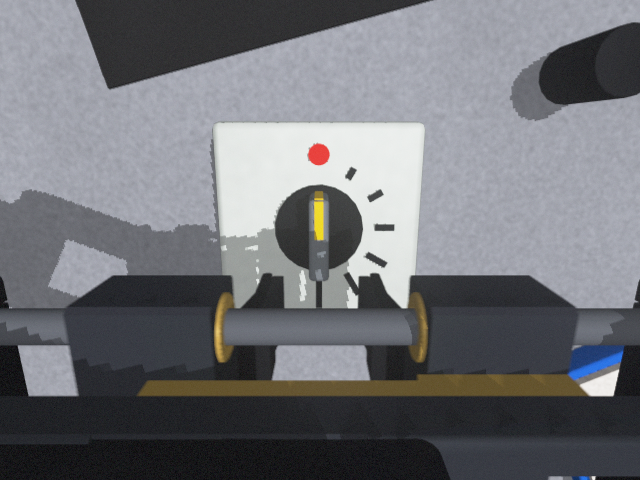

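Emit:
{"op": "drive_tool", "data": {
  "commands": [
    {"dx": 0,"dy": 0,"dz": 0,"wx": 0,"wy": 0.109,"wz": 0,"grip": 0},
    {"dx": 0,"dy": 0,"dz": 0,"wx": 0,"wy": 0.109,"wz": 0,"grip": 0},
    {"dx": 0,"dy": 0,"dz": 0,"wx": 0,"wy": 0.109,"wz": 0,"grip": 0},
    {"dx": 0,"dy": 0,"dz": 0,"wx": 0,"wy": 0.109,"wz": 0,"grip": 0},
    {"dx": 0,"dy": 0,"dz": 0,"wx": 0,"wy": 0.109,"wz": 0,"grip": 0},
    {"dx": 0,"dy": 0,"dz": 0,"wx": 0,"wy": 0.109,"wz": 0,"grip": 0},
    {"dx": 0,"dy": 0,"dz": 0,"wx": 0,"wy": 0.109,"wz": 0,"grip": 0},
    {"dx": 0,"dy": 0,"dz": 0,"wx": 0,"wy": 0.109,"wz": 0,"grip": 0}
  ]
}}

```text
time_s: 36.67
position: [0.5045, -0.3293, 0.2312]
tcp_rot: [[-0.051, -0.003, 0.999], [-0.999, 0.003, -0.051], [-0.003, -1.0, -0.003]]
force: [0.1, -0.2, 0.2]
opening: 0.002
```

```bash
python3 -c "
from h import *
look(('scene','top'),f='6.png'); print(rel([.627,-.0905,.164]))"
```

```text
t 36.67 p [ 0.5045 -0.3293  0.2312] F [ 0.1 -0.2  0.2] op 0.002
head -3.0 tooly [-0.003  0.003 -1.   ] j6 49.0
scene ball [ 0.504 -0.31   0.105] rel [-0.46  3.08 -0.01] 33
scene ball [ 0.572 -0.091  0.169] rel [-6.04  1.5   1.39] 54
scene ball [0.592 0.047 0.168] rel [-9.5   1.51  1.7 ] 62
scene ball [0.602 0.204 0.169] rel [-13.44   1.52   1.74] 70
scene ball [0.597 0.381 0.168] rel [-17.84   1.56   1.4 ] 81
scene cap [ 0.556 -0.086  0.115] rel [-6.13  2.83  0.99] 313
scene cap [0.575 0.049 0.115] rel [-9.54  2.86  1.29] 385
scene cap [0.586 0.207 0.114] rel [-13.5    2.88   1.34] 425
scene cap [0.581 0.385 0.115] rel [-17.94   2.87   1.  ] 472
top ball [ 0.575 -0.092  0.165] rel [-6.01  1.59  1.47] 62
top ball [0.595 0.048 0.165] rel [-9.54  1.6   1.79] 59
top ball [0.605 0.206 0.166] rel [-13.49   1.58   1.82] 58
top ball [0.599 0.384 0.166] rel [-17.94   1.61   1.45] 57
top cap [ 0.559 -0.087  0.129] rel [-6.11  2.49  1.05] 113
top cap [ 0.538 -0.087  0.087] rel [-6.1   3.56  0.55] 32
top cap [0.559 0.051 0.087] rel [-9.54  3.55  0.89] 36
top cap [0.578 0.051 0.132] rel [-9.57  2.42  1.37] 114
top cap [0.569 0.205 0.087] rel [-13.41   3.55   0.94] 32
top cap [0.588 0.207 0.132] rel [-13.49   2.45   1.4 ] 123
top cap [0.583 0.384 0.133] rel [-17.9    2.43   1.05] 119
top cap [0.563 0.384 0.087] rel [-17.88   3.58   0.55] 32
[-6.1   1.62  2.79]
```

View pics/scene6.png

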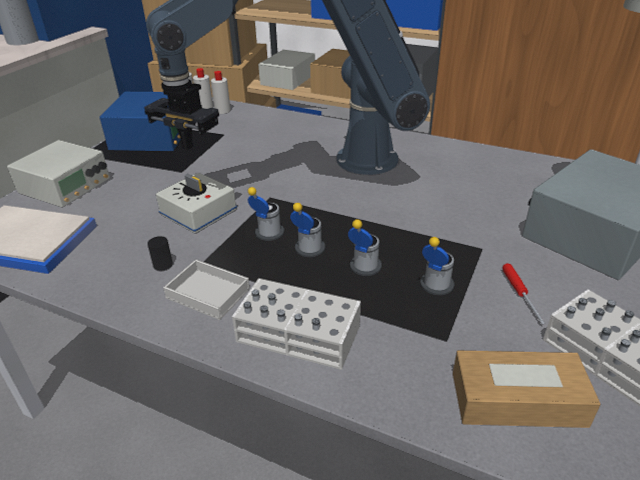

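Emit:
{"op": "drive_tool", "data": {
  "commands": [
    {"dx": -0.5,"dy": 0,"dz": 0.7,"wx": 0,"wy": 0,"wz": 0,"grip": 0},
    {"dx": -0.8,"dy": 0,"dz": 0.7,"wx": 0,"wy": 0,"wz": 0,"grip": 0},
    {"dx": -0.8,"dy": 0,"dz": 0.7,"wx": 0,"wy": 0,"wz": 0,"grip": 0},
    {"dx": -0.8,"dy": 0,"dz": 0.69,"wx": 0,"wy": 0,"wz": 0,"grip": 0},
    {"dx": -0.8,"dy": 0,"dz": 0,"wx": 0,"wy": 0,"wz": 0,"grip": 0},
    {"dx": -0.8,"dy": 0,"dz": 0,"wx": 0,"wy": 0,"wz": 0,"grip": 0},
    {"dx": -0.8,"dy": 0,"dz": 0,"wx": 0,"wy": 0,"wz": 0,"grip": 0},
    {"dx": -0.8,"dy": 0,"dz": 0,"wx": 0,"wy": 0,"wz": 0,"grip": 0}
  ]
}}

```text
time_s: 37.78
position: [0.6273, -0.0902, 0.2319]
tcp_rot: [[-0.042, -0.002, 0.999], [-0.999, 0.001, -0.042], [-0.001, -1.0, -0.002]]
force: [0.3, -0.6, -0.4]
opening: 0.009
```

Emit:
{"op": "drive_tool", "data": {
  "commands": [
    {"dx": 0,"dy": 0.8,"dz": 0,"wx": 0,"wy": 0,"wz": 0,"grip": 0},
    {"dx": 0,"dy": 0.8,"dz": 0,"wx": 0,"wy": 0,"wz": 0,"grip": 0},
    {"dx": 0,"dy": 0,"dz": 0,"wx": 0,"wy": 0,"wz": 0,"grip": 0}
  ]
}}

```text
time_s: 38.15
position: [0.6253, -0.0905, 0.1657]
tcp_rot: [[-0.043, -0.008, 0.999], [-0.999, 0.003, -0.043], [-0.002, -1.0, -0.008]]
force: [0.3, -0.7, -0.3]
opening: 0.006
```

```bash
python3 -c "
from h import *
look(('scene',)); print(rel([.5135+.004,-.088,.164]))"
```

```text
t 38.15 p [ 0.6253 -0.0905  0.1657] F [ 0.3 -0.7 -0.3] op 0.006
head -2.5 tooly [-0.008  0.003 -1.   ] j6 74.0
scene ball [ 0.506 -0.31   0.111] rel [ 5.62  1.29 -2.73] 32
scene ball [0.592 0.046 0.168] rel [-3.38 -0.13 -0.98] 62
scene ball [0.602 0.204 0.168] rel [-7.33 -0.11 -0.91] 72
scene ball [0.597 0.38  0.168] rel [-11.73  -0.1   -1.21] 81
scene cap [ 0.556 -0.086  0.115] rel [-0.04  1.2  -1.73] 307
scene cap [0.575 0.049 0.115] rel [-3.43  1.22 -1.39] 386
scene cap [0.586 0.207 0.115] rel [-7.39  1.22 -1.3 ] 424
scene cap [0.581 0.385 0.116] rel [-11.83   1.22  -1.61] 477
[ 0.04  0.03 -2.73]
```

Emit:
{"op": "drive_tool", "data": {
  "commands": [
    {"dx": 0,"dy": 0,"dz": -0.6,"wx": 0,"wy": 0,"wz": 0,"grip": 0},
    {"dx": 0,"dy": 0,"dz": -0.3,"wx": 0,"wy": 0,"wz": 0,"grip": 0},
    {"dx": 0,"dy": 0,"dz": -0.3,"wx": 0,"wy": 0,"wz": 0,"grip": 0},
    {"dx": 0,"dy": 0,"dz": -0.3,"wx": 0,"wy": 0,"wz": 0,"grip": 0},
    {"dx": 0,"dy": 0,"dz": -0.3,"wx": 0,"wy": 0,"wz": 0,"grip": 0},
    {"dx": 0,"dy": 0,"dz": -0.3,"wx": 0,"wy": 0,"wz": 0,"grip": 0},
    {"dx": 0,"dy": 0,"dz": -0.3,"wx": 0,"wy": 0,"wz": 0,"grip": 0},
    {"dx": 0,"dy": 0,"dz": -0.3,"wx": 0,"wy": 0,"wz": 0,"grip": 0}
  ]
}}

```text
time_s: 39.2
position: [0.5192, -0.0865, 0.1693]
tcp_rot: [[-0.046, -0.0, 0.999], [-0.999, 0.0, -0.046], [-0.0, -1.0, -0.0]]
force: [1.4, 0.2, -0.2]
opening: 0.007
```

```bash
python3 -c "
from h import *
look(('scene','top'),f='7.png'); print(rel([.5135+.003,-.088,.110]))"
```

```text
t 39.2 p [ 0.5192 -0.0865  0.1693] F [ 1.4  0.2 -0.2] op 0.007
head -2.6 tooly [-0.  0. -1.] j6 71.0
scene ball [ 0.505 -0.31   0.106] rel [ 5.6   1.52 -0.1 ] 33
scene ball [ 0.495 -0.082  0.159] rel [-0.07  0.17 -0.61] 15
scene ball [0.592 0.047 0.168] rel [-3.43 -0.03  1.67] 62
scene ball [0.602 0.204 0.168] rel [-7.35 -0.06  1.73] 70
scene ball [0.597 0.381 0.168] rel [-11.75  -0.05   1.4 ] 80
scene cap [ 0.531 -0.086  0.111] rel [-0.02  1.39  0.29] 455
scene cap [0.575 0.049 0.115] rel [-3.45  1.28  1.24] 386
scene cap [0.586 0.207 0.115] rel [-7.41  1.27  1.32] 423
scene cap [0.582 0.385 0.115] rel [-11.86   1.27   1.01] 477
top ball [ 0.51  -0.317  0.11 ] rel [5.78 1.41 0.02] 44
top ball [0.595 0.046 0.166] rel [-3.4   0.01  1.75] 58
top ball [0.605 0.206 0.166] rel [-7.4   0.01  1.81] 59
top ball [0.599 0.384 0.167] rel [-1.184e+01 -1.000e-02  1.460e+00] 58
top cap [0.559 0.05  0.085] rel [-3.46  2.04  0.85] 35
top cap [0.578 0.05  0.132] rel [-3.49  0.87  1.32] 115
top cap [0.588 0.205 0.132] rel [-7.35  0.87  1.39] 123
top cap [0.569 0.205 0.086] rel [-7.33  2.    0.92] 33
top cap [0.583 0.385 0.136] rel [-11.86   0.76   1.05] 116
top cap [0.563 0.386 0.085] rel [-11.84   2.04   0.56] 32
[ 0.05  1.4  -0.04]
```

View pics/scene7.png

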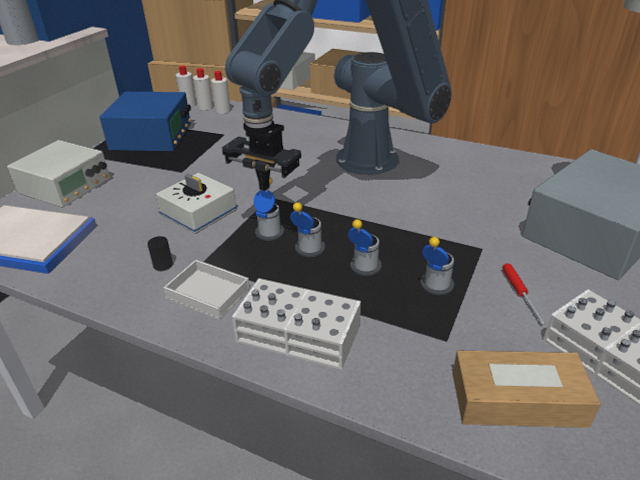

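Emit:
{"op": "drive_tool", "data": {
  "commands": [
    {"dx": 0,"dy": 0.25,"dz": -0.05,"wx": 0,"wy": 0,"wz": 0,"grip": 0},
    {"dx": 0,"dy": 0.25,"dz": -0.05,"wx": 0,"wy": 0,"wz": 0,"grip": 0},
    {"dx": 0,"dy": 0.25,"dz": 0,"wx": 0,"wy": 0,"wz": 0,"grip": 0},
    {"dx": 0,"dy": 0.25,"dz": 0,"wx": 0,"wy": 0,"wz": 0,"grip": 0},
    {"dx": 0,"dy": 0.25,"dz": 0,"wx": 0,"wy": 0,"wz": 0,"grip": 0},
    {"dx": 0,"dy": 0.1,"dz": 0,"wx": 0,"wy": 0,"wz": 0,"grip": 0},
    {"dx": 0,"dy": 0,"dz": 0,"wx": 0,"wy": 0,"wz": 0,"grip": 0}
  ]
}}

```text
time_s: 40.17
position: [0.5159, -0.0863, 0.1149]
tcp_rot: [[-0.046, -0.001, 0.999], [-0.999, 0.0, -0.046], [-0.0, -1.0, -0.001]]
force: [0.2, 0.7, -0.6]
opening: 0.005
```

Emit:
{"op": "drive_tool", "data": {
  "commands": [
    {"dx": 0,"dy": 0.05,"dz": 0,"wx": 0,"wy": 0,"wz": 0,"grip": 0},
    {"dx": 0,"dy": 0,"dz": 0,"wx": 0,"wy": 0,"wz": 0,"grip": 0}
  ]
}}

```text
time_s: 40.42
position: [0.5163, -0.0864, 0.1136]
tcp_rot: [[-0.046, 0.001, 0.999], [-0.999, -0.0, -0.046], [0.0, -1.0, 0.001]]
force: [-0.2, 0.5, -0.3]
opening: 0.0
```

```bash
python3 -c "
from h import *
look(('scene',))"
```

```text
t 40.42 p [ 0.5163 -0.0864  0.1136] F [-0.2  0.5 -0.3] op 0.0
head -2.6 tooly [ 0.001 -0.    -1.   ] j6 71.0
scene ball [ 0.506 -0.31   0.106] rel [ 5.59  0.12 -0.01] 34
scene ball [ 0.458 -0.083  0.095] rel [-0.02  0.39 -1.45] 40
scene ball [0.591 0.047 0.168] rel [-3.41 -1.44  1.72] 62
scene ball [0.602 0.204 0.168] rel [-7.34 -1.44  1.81] 70
scene ball [0.597 0.38  0.167] rel [-11.74  -1.41   1.47] 81
scene cap [ 0.529 -0.08   0.09 ] rel [-0.17  0.51  0.31] 257
scene cap [0.575 0.05  0.116] rel [-3.46 -0.12  1.32] 387
scene cap [0.586 0.207 0.115] rel [-7.42 -0.11  1.4 ] 424
scene cap [0.581 0.386 0.115] rel [-11.87  -0.12   1.08] 473
```

Emit:
{"op": "drive_tool", "data": {
  "commands": [
    {"dx": 0,"dy": 0.04,"dz": 0,"wx": 0,"wy": 0,"wz": 0,"grip": 0},
    {"dx": 0,"dy": 0.04,"dz": 0,"wx": 0,"wy": 0,"wz": 0,"grip": 0},
    {"dx": 0,"dy": 0,"dz": 0,"wx": 0,"wy": 0,"wz": 0,"grip": 0}
  ]
}}

```text
time_s: 40.85
position: [0.5163, -0.0865, 0.1131]
tcp_rot: [[-0.046, 0.002, 0.999], [-0.999, -0.001, -0.046], [0.001, -1.0, 0.002]]
force: [-5.0, -0.0, 21.7]
opening: 0.009
```

Emit:
{"op": "drive_tool", "data": {
  "commands": [
    {"dx": 0,"dy": -0.6,"dz": 0,"wx": 0,"wy": 0,"wz": 0,"grip": 0},
    {"dx": 0,"dy": -1,"dz": 0,"wx": 0,"wy": 0,"wz": 0,"grip": 0},
    {"dx": 0,"dy": -1,"dz": 0,"wx": 0,"wy": 0,"wz": 0,"grip": 0},
    {"dx": 0,"dy": -0.45,"dz": 0,"wx": 0,"wy": -0.055,"wz": 0,"grip": 0},
    {"dx": -0.81,"dy": 0,"dz": 0.84,"wx": 0,"wy": 0,"wz": 0,"grip": 0},
    {"dx": -0.81,"dy": 0,"dz": 0.84,"wx": 0,"wy": 0,"wz": 0,"grip": 0},
    {"dx": -0.81,"dy": 0,"dz": 0.84,"wx": 0,"wy": 0,"wz": 0,"grip": 0},
    {"dx": -0.81,"dy": 0,"dz": 0.84,"wx": 0,"wy": 0,"wz": 0,"grip": 0}
  ]
}}

```text
time_s: 41.85
position: [0.6459, 0.0497, 0.2323]
tcp_rot: [[0.041, 0.0, 0.999], [-0.999, -0.0, 0.041], [0.0, -1.0, 0.0]]
force: [0.5, -0.2, -0.9]
opening: 0.008
```

```bash
python3 -c "
from h import *
look(('scene','top')); print(rel([.645,.0485,.164]))"
```

```text
t 41.85 p [0.6459 0.0497 0.2323] F [ 0.5 -0.2 -0.9] op 0.008
head 2.3 tooly [ 0. -0. -1.] j6 82.0
scene ball [ 0.503 -0.311  0.104] rel [ 8.87  3.13 -3.93] 33
scene ball [ 0.461 -0.085  0.096] rel [ 3.17  3.34 -4.75] 28
scene ball [0.593 0.047 0.169] rel [ 0.01  1.51 -1.32] 60
scene ball [0.602 0.204 0.169] rel [-3.9   1.51 -0.95] 71
scene ball [0.597 0.38  0.168] rel [-8.31  1.52 -0.89] 80
scene cap [ 0.522 -0.086  0.09 ] rel [ 3.26  3.47 -3.23] 321
scene cap [0.575 0.049 0.115] rel [-0.06  2.85 -1.76] 380
scene cap [0.585 0.207 0.115] rel [-3.99  2.86 -1.35] 426
scene cap [0.581 0.386 0.116] rel [-8.46  2.84 -1.28] 473
top ball [ 0.51  -0.317  0.11 ] rel [ 9.03  2.98 -3.78] 40
top ball [ 0.46  -0.086  0.091] rel [ 3.19  3.46 -4.79] 59
top ball [0.598 0.046 0.168] rel [ 0.04  1.54 -1.2 ] 14
top ball [0.605 0.206 0.166] rel [-3.95  1.59 -0.86] 59
top ball [0.6   0.384 0.166] rel [-8.41  1.58 -0.81] 57
top cap [ 0.516 -0.088  0.089] rel [ 3.32  3.5  -3.39] 499
top cap [0.588 0.204 0.133] rel [-3.92  2.41 -1.29] 122
top cap [0.569 0.206 0.087] rel [-3.98  3.55 -1.75] 32
top cap [0.563 0.385 0.086] rel [-8.45  3.58 -1.72] 32
top cap [0.583 0.385 0.133] rel [-8.44  2.42 -1.24] 116
[ 0.08  1.63 -0.08]
```

Emit:
{"op": "drive_tool", "data": {
  "commands": [
    {"dx": 0.05,"dy": 0.8,"dz": 0,"wx": 0,"wy": 0,"wz": 0,"grip": 0},
    {"dx": 0,"dy": 0.8,"dz": 0,"wx": 0,"wy": 0,"wz": 0,"grip": 0},
    {"dx": 0,"dy": 0,"dz": 0,"wx": 0,"wy": 0,"wz": 0,"grip": 0}
  ]
}}

```text
time_s: 42.32
position: [0.6423, 0.0462, 0.1654]
tcp_rot: [[0.04, -0.008, 0.999], [-0.999, 0.0, 0.04], [-0.001, -1.0, -0.008]]
force: [-0.7, 0.3, 0.0]
opening: 0.004
```

Emit:
{"op": "drive_tool", "data": {
  "commands": [
    {"dx": 0,"dy": 0,"dz": -0.6,"wx": 0,"wy": 0,"wz": 0,"grip": 0},
    {"dx": 0,"dy": 0,"dz": -0.3,"wx": 0,"wy": 0,"wz": 0,"grip": 0},
    {"dx": 0,"dy": 0,"dz": -0.3,"wx": 0,"wy": 0,"wz": 0,"grip": 0},
    {"dx": 0,"dy": 0,"dz": -0.3,"wx": 0,"wy": 0,"wz": 0,"grip": 0},
    {"dx": 0,"dy": 0,"dz": -0.3,"wx": 0,"wy": 0,"wz": 0,"grip": 0},
    {"dx": 0,"dy": 0,"dz": -0.3,"wx": 0,"wy": 0,"wz": 0,"grip": 0},
    {"dx": 0,"dy": 0,"dz": -0.3,"wx": 0,"wy": 0,"wz": 0,"grip": 0},
    {"dx": 0,"dy": 0,"dz": -0.3,"wx": 0,"wy": 0,"wz": 0,"grip": 0}
  ]
}}

```text
time_s: 43.32
position: [0.5365, 0.0421, 0.1681]
tcp_rot: [[0.041, -0.0, 0.999], [-0.999, -0.0, 0.041], [0.0, -1.0, -0.0]]
force: [0.2, 0.9, -0.9]
opening: 0.005
```

```bash
python3 -c "
from h import *
look(('scene',)); print(rel([.536,.046,.109]))"
```

```text
t 43.33 p [0.5365 0.0421 0.1681] F [ 0.2  0.9 -0.9] op 0.005
head 2.3 tooly [-0. -0. -1.] j6 80.0
scene ball [ 0.506 -0.31   0.106] rel [ 8.76  1.48 -1.11] 34
scene ball [ 0.458 -0.084  0.095] rel [ 3.06  1.74 -2.08] 37
scene ball [0.514 0.048 0.157] rel [-0.18  0.2  -0.57] 29
scene ball [0.602 0.205 0.168] rel [-3.99 -0.08  1.8 ] 71
scene ball [0.597 0.381 0.168] rel [-8.4  -0.07  1.87] 81
scene cap [ 0.521 -0.085  0.091] rel [ 3.17  1.86 -0.51] 320
scene cap [0.549 0.047 0.11 ] rel [-0.11  1.36  0.32] 533
scene cap [0.586 0.207 0.114] rel [-4.08  1.27  1.39] 425
scene cap [0.581 0.386 0.115] rel [-8.54  1.25  1.46] 475
[-0.09  1.4   0.05]
```

Emit:
{"op": "drive_tool", "data": {
  "commands": [
    {"dx": -0.05,"dy": 0.25,"dz": -0.05,"wx": 0,"wy": 0,"wz": 0,"grip": 0},
    {"dx": -0.05,"dy": 0.25,"dz": 0,"wx": 0,"wy": 0,"wz": 0,"grip": 0},
    {"dx": 0,"dy": 0.25,"dz": 0,"wx": 0,"wy": 0,"wz": 0,"grip": 0},
    {"dx": 0,"dy": 0.25,"dz": 0,"wx": 0,"wy": 0,"wz": 0,"grip": 0},
    {"dx": 0,"dy": 0.25,"dz": 0,"wx": 0,"wy": 0,"wz": 0,"grip": 0},
    {"dx": 0,"dy": 0.1,"dz": 0,"wx": 0,"wy": 0,"wz": 0,"grip": 0},
    {"dx": 0,"dy": 0.05,"dz": 0,"wx": 0,"wy": 0,"wz": 0,"grip": 0},
    {"dx": 0,"dy": 0,"dz": 0,"wx": 0,"wy": 0,"wz": 0,"grip": 0}
  ]
}}

```text
time_s: 44.38
position: [0.5346, 0.0461, 0.1133]
tcp_rot: [[0.041, -0.001, 0.999], [-0.999, -0.0, 0.041], [0.0, -1.0, -0.001]]
force: [-3.1, 0.1, 9.0]
opening: 0.006
```

Emit:
{"op": "drive_tool", "data": {
  "commands": [
    {"dx": 0,"dy": 0.03,"dz": 0,"wx": 0,"wy": 0,"wz": 0,"grip": 0},
    {"dx": 0,"dy": 0,"dz": 0,"wx": 0,"wy": 0,"wz": 0,"grip": 0}
  ]
}}

```text
time_s: 44.62
position: [0.5347, 0.0461, 0.1132]
tcp_rot: [[0.041, -0.0, 0.999], [-0.999, -0.0, 0.041], [0.0, -1.0, -0.0]]
force: [-4.4, -1.0, 16.4]
opening: 0.006
```

Emit:
{"op": "drive_tool", "data": {
  "commands": [
    {"dx": 0,"dy": -1,"dz": 0,"wx": 0,"wy": 0,"wz": 0,"grip": 0},
    {"dx": 0,"dy": -1,"dz": 0,"wx": 0,"wy": 0,"wz": 0,"grip": 0},
    {"dx": 0,"dy": -1,"dz": 0,"wx": 0,"wy": 0.055,"wz": 0,"grip": 0},
    {"dx": -0.82,"dy": 0,"dz": 0.56,"wx": 0,"wy": 0,"wz": 0,"grip": 0},
    {"dx": -0.82,"dy": 0,"dz": 0.56,"wx": 0,"wy": 0,"wz": 0,"grip": 0},
    {"dx": -0.82,"dy": 0,"dz": 0.56,"wx": 0,"wy": 0,"wz": 0,"grip": 0},
    {"dx": -0.82,"dy": 0,"dz": 0.56,"wx": 0,"wy": 0,"wz": 0,"grip": 0},
    {"dx": -0.82,"dy": 0,"dz": 0.56,"wx": 0,"wy": 0,"wz": 0,"grip": 0}
  ]
}}

```text
time_s: 45.62
position: [0.6552, 0.2058, 0.2308]
tcp_rot: [[-0.046, 0.0, 0.999], [-0.999, -0.0, -0.046], [0.0, -1.0, 0.0]]
force: [1.0, -0.4, -0.4]
opening: 0.002
```

```bash
python3 -c "
from h import *
look(('scene','top')); print(rel([.653,.2045,.164]))"
```

```text
t 45.62 p [0.6552 0.2058 0.2308] F [ 1.  -0.4 -0.4] op 0.002
head -2.6 tooly [ 0. -0. -1.] j6 101.0
scene ball [ 0.506 -0.31   0.104] rel [13.05  3.08 -3.14] 34
scene ball [ 0.459 -0.084  0.095] rel [ 7.46  3.33 -4.58] 37
scene ball [0.478 0.046 0.094] rel [ 4.19  3.34 -4.24] 43
scene ball [0.602 0.204 0.17 ] rel [ 0.1   1.46 -1.32] 61
scene ball [0.632 0.386 0.168] rel [-4.46  1.49 -0.79] 86
scene cap [ 0.521 -0.086  0.09 ] rel [ 7.44  3.44 -3.02] 323
scene cap [0.54  0.047 0.09 ] rel [ 4.1   3.44 -2.69] 374
scene cap [0.586 0.207 0.115] rel [ 0.04  2.83 -1.73] 419
scene cap [0.615 0.392 0.115] rel [-4.61  2.81 -1.21] 485
top ball [ 0.51  -0.317  0.111] rel [13.21  2.92 -3.04] 41
top ball [ 0.46  -0.085  0.09 ] rel [ 7.49  3.44 -4.55] 58
top ball [0.48  0.046 0.092] rel [ 4.18  3.4  -4.18] 58
top ball [0.606 0.206 0.167] rel [ 0.05  1.51 -1.23] 23
top ball [0.634 0.389 0.166] rel [-4.54  1.55 -0.74] 55
top cap [ 0.516 -0.088  0.09 ] rel [ 7.51  3.46 -3.15] 495
top cap [0.536 0.046 0.089] rel [ 4.13  3.47 -2.79] 491
top cap [0.616 0.391 0.127] rel [-4.57  2.52 -1.19] 147
[ 0.09  1.59 -0.09]
```

Emit:
{"op": "drive_tool", "data": {
  "commands": [
    {"dx": 0.03,"dy": 0.8,"dz": 0,"wx": 0,"wy": 0,"wz": 0,"grip": 0},
    {"dx": 0,"dy": 0.8,"dz": 0,"wx": 0,"wy": 0,"wz": 0,"grip": 0},
    {"dx": 0,"dy": 0,"dz": 0,"wx": 0,"wy": 0,"wz": 0,"grip": 0}
  ]
}}

```text
time_s: 46.1
position: [0.6517, 0.2026, 0.1638]
tcp_rot: [[-0.046, -0.008, 0.999], [-0.999, -0.001, -0.046], [0.002, -1.0, -0.008]]
force: [0.2, -0.2, -0.6]
opening: 0.006
```

Emit:
{"op": "drive_tool", "data": {
  "commands": [
    {"dx": 0,"dy": 0,"dz": -0.6,"wx": 0,"wy": 0,"wz": 0,"grip": 0},
    {"dx": 0,"dy": 0,"dz": -0.3,"wx": 0,"wy": 0,"wz": 0,"grip": 0},
    {"dx": 0,"dy": 0,"dz": -0.3,"wx": 0,"wy": 0,"wz": 0,"grip": 0},
    {"dx": 0,"dy": 0,"dz": -0.3,"wx": 0,"wy": 0,"wz": 0,"grip": 0},
    {"dx": 0,"dy": 0,"dz": -0.3,"wx": 0,"wy": 0,"wz": 0,"grip": 0},
    {"dx": 0,"dy": 0,"dz": -0.3,"wx": 0,"wy": 0,"wz": 0,"grip": 0},
    {"dx": 0,"dy": 0,"dz": -0.3,"wx": 0,"wy": 0,"wz": 0,"grip": 0},
    {"dx": 0,"dy": 0,"dz": -0.3,"wx": 0,"wy": 0,"wz": 0,"grip": 0}
  ]
}}

```text
time_s: 47.1
position: [0.5457, 0.2086, 0.1668]
tcp_rot: [[-0.046, -0.0, 0.999], [-0.999, -0.0, -0.046], [0.0, -1.0, -0.0]]
force: [0.8, -1.2, -0.5]
opening: 0.001
```

```bash
python3 -c "
from h import *
look(('scene',)); print(rel([.546,.208,.109]))"
```

```text
t 47.1 p [0.5457 0.2086 0.1668] F [ 0.8 -1.2 -0.5] op 0.001
head -2.6 tooly [-0. -0. -1.] j6 103.0
scene ball [ 0.505 -0.31   0.104] rel [12.99  1.49 -0.41] 33
scene ball [ 0.458 -0.085  0.095] rel [ 7.43  1.72 -1.86] 38
scene ball [0.478 0.045 0.095] rel [ 4.16  1.72 -1.5 ] 43
scene ball [0.631 0.386 0.168] rel [-4.52 -0.1   1.93] 86
scene cap [ 0.521 -0.086  0.09 ] rel [ 7.39  1.84 -0.28] 322
scene cap [0.541 0.047 0.09 ] rel [4.04 1.83 0.06] 374
scene cap [0.559 0.207 0.11 ] rel [0.03 1.34 0.33] 599
scene cap [0.615 0.392 0.116] rel [-4.67  1.2   1.53] 484
[0.01 1.37 0.07]
```

Emit:
{"op": "drive_tool", "data": {
  "commands": [
    {"dx": 0,"dy": 0.25,"dz": -0.02,"wx": 0,"wy": 0,"wz": 0,"grip": 0},
    {"dx": 0,"dy": 0.25,"dz": 0,"wx": 0,"wy": 0,"wz": 0,"grip": 0},
    {"dx": 0,"dy": 0.25,"dz": 0,"wx": 0,"wy": 0,"wz": 0,"grip": 0},
    {"dx": 0,"dy": 0.25,"dz": 0,"wx": 0,"wy": 0,"wz": 0,"grip": 0},
    {"dx": 0,"dy": 0.25,"dz": 0,"wx": 0,"wy": 0,"wz": 0,"grip": 0},
    {"dx": 0,"dy": 0.1,"dz": 0,"wx": 0,"wy": 0,"wz": 0,"grip": 0},
    {"dx": 0,"dy": 0.03,"dz": 0,"wx": 0,"wy": 0,"wz": 0,"grip": 0},
    {"dx": 0,"dy": 0,"dz": 0,"wx": 0,"wy": 0,"wz": 0,"grip": 0}
  ]
}}

```text
time_s: 48.15
position: [0.5452, 0.2084, 0.1133]
tcp_rot: [[-0.046, -0.001, 0.999], [-0.999, -0.0, -0.046], [0.0, -1.0, -0.001]]
force: [-2.5, -1.2, 11.8]
opening: 0.005
```

Emit:
{"op": "drive_tool", "data": {
  "commands": [
    {"dx": 0,"dy": 0.02,"dz": 0,"wx": 0,"wy": 0,"wz": 0,"grip": 0},
    {"dx": 0,"dy": 0,"dz": 0,"wx": 0,"wy": 0,"wz": 0,"grip": 0}
  ]
}}

```text
time_s: 48.4
position: [0.5452, 0.2084, 0.1132]
tcp_rot: [[-0.045, -0.0, 0.999], [-0.999, -0.0, -0.045], [0.0, -1.0, -0.0]]
force: [-4.6, -1.9, 16.2]
opening: 0.01
```

Emit:
{"op": "drive_tool", "data": {
  "commands": [
    {"dx": 0,"dy": -1,"dz": 0,"wx": 0,"wy": 0,"wz": 0,"grip": 0},
    {"dx": 0,"dy": -1,"dz": 0,"wx": 0,"wy": 0,"wz": 0,"grip": 0},
    {"dx": 0,"dy": -1,"dz": 0,"wx": 0,"wy": 0,"wz": 0,"grip": 0},
    {"dx": -0.9,"dy": -0.2,"dz": 0,"wx": 0,"wy": 0,"wz": 0,"grip": 0},
    {"dx": -0.9,"dy": 0,"dz": 0,"wx": 0,"wy": 0,"wz": 0,"grip": 0},
    {"dx": -0.9,"dy": 0,"dz": 0,"wx": 0,"wy": 0,"wz": 0,"grip": 0},
    {"dx": -0.9,"dy": 0,"dz": 0,"wx": 0,"wy": 0,"wz": 0,"grip": 0},
    {"dx": -0.9,"dy": 0,"dz": 0,"wx": 0,"wy": 0,"wz": 0,"grip": 0}
  ]
}}

```text
time_s: 49.4
position: [0.554, 0.3895, 0.2387]
tcp_rot: [[-0.046, 0.0, 0.999], [-0.999, -0.0, -0.046], [0.0, -1.0, 0.0]]
force: [-0.0, -0.0, -0.7]
opening: 0.002
```

```bash
python3 - <<'E'
from h import *
look(('scene','top'))
p,d,K,T=snap('wrist','w8.png'); W=pts(d,K,T); z=W[...,2]; hsv=cv2.cvtColor(p,cv2.COLOR_RGB2HSV)
roi=(W[...,0]>.5)&(W[...,1]>.31)&(W[...,1]<.47)&(d>0)
b=(cv2.inRange(hsv,(100,100,50),(130,255,255))>0)&roi
w=W[b]; print('cap z',w[:,2].min(),w[:,2].max())
for lo,hi in((.085,.1),(.1,.115),(.115,.13),(.13,.155)):
    q=w[(w[:,2]>lo)&(w[:,2]<hi)]
    if len(q)>20: print(lo,np.round(q.mean(0),4),cv2.minAreaRect((q[:,:2]*1000).astype(np.float32)))
y=(cv2.inRange(hsv,(22,120,100),(35,255,255))>0)&roi&(z<.2); print('ball',np.median(W[y],0).round(4))
f=roi&(z>.006)&(z<.014); q=W[f][:,:2].astype(np.float32)*1000; print('flange',len(q),cv2.minEnclosingCircle(q) if len(q) else 0)
r=roi&~b&~y&(z>.076)&(z<.09); q=W[r][:,:2].astype(np.float32)*1000; print('rim',len(q),cv2.minEnclosingCircle(q) if len(q) else 0)
E
```

```text
t 49.4 p [0.554  0.3895 0.2387] F [-0.  -0.  -0.7] op 0.002
head -2.6 tooly [ 0. -0. -1.] j6 118.0
scene ball [ 0.506 -0.311  0.105] rel [17.54  3.28 -0.39] 34
scene ball [ 0.459 -0.083  0.096] rel [11.92  3.5  -1.84] 37
scene ball [0.478 0.044 0.093] rel [ 8.7   3.56 -1.5 ] 43
scene ball [0.488 0.211 0.095] rel [ 4.54  3.51 -1.45] 50
scene ball [0.631 0.386 0.168] rel [0.   1.69 1.94] 86
scene cap [ 0.521 -0.086  0.091] rel [11.92  3.63 -0.28] 322
scene cap [0.541 0.047 0.09 ] rel [8.57 3.63 0.06] 374
scene cap [0.551 0.207 0.091] rel [4.57 3.62 0.13] 427
scene cap [0.615 0.392 0.115] rel [-0.14  3.    1.53] 486
top ball [ 0.509 -0.317  0.111] rel [17.69  3.12 -0.3 ] 39
top ball [ 0.46  -0.086  0.09 ] rel [11.98  3.63 -1.81] 59
top ball [0.48  0.046 0.091] rel [ 8.65  3.61 -1.45] 57
top ball [0.491 0.21  0.09 ] rel [ 4.54  3.63 -1.38] 60
top ball [0.634 0.389 0.166] rel [-0.08  1.74  1.99] 56
top cap [ 0.516 -0.089  0.089] rel [11.98  3.66 -0.41] 496
top cap [0.536 0.046 0.09 ] rel [ 8.61  3.65 -0.05] 490
top cap [0.546 0.208 0.089] rel [4.55 3.66 0.02] 490
top cap [0.617 0.381 0.14 ] rel [0.13 2.39 1.57] 85
cap z 0.0001419432845544133 0.14910774308758687
0.085 [0.5997 0.3942 0.0862] ((600.3435668945312, 396.8364562988281), (36.0970458984375, 5.119912147521973), 75.76034545898438)
0.1 [0.6063 0.3929 0.1094] ((605.7012329101562, 391.54010009765625), (58.2626953125, 4.007765293121338), 80.35639190673828)
0.115 [0.6123 0.3916 0.125 ] ((612.9594116210938, 390.1817321777344), (60.79133224487305, 11.396636962890625), 80.45477294921875)
0.13 [0.6176 0.39   0.1407] ((617.3679809570312, 389.5152893066406), (54.26390838623047, 11.48227596282959), 79.9096908569336)
ball [0.6318 0.387  0.1743]
flange 558 ((573.0869140625, 397.47021484375), 39.82406234741211)
rim 4446 ((573.92578125, 398.01434326171875), 30.600421905517578)
```

View pics/w8.png

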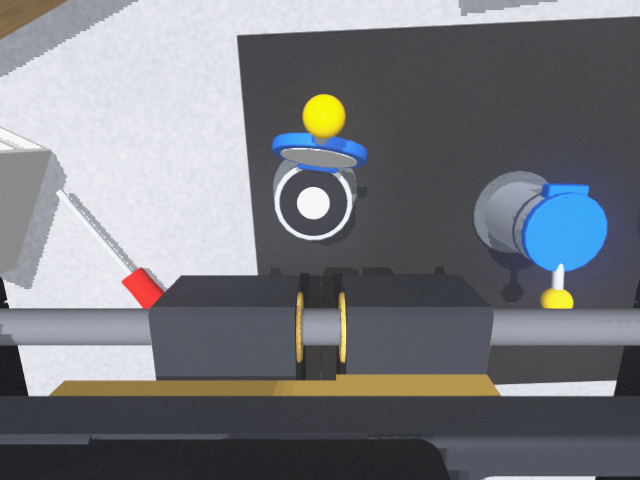

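Emit:
{"op": "drive_tool", "data": {
  "commands": [
    {"dx": 0,"dy": 0,"dz": 0,"wx": 0,"wy": 0.084,"wz": 0,"grip": 0},
    {"dx": -0.29,"dy": 0,"dz": 0.8,"wx": 0,"wy": 0,"wz": 0,"grip": 0},
    {"dx": 0,"dy": 0,"dz": 0.8,"wx": 0,"wy": 0,"wz": 0,"grip": 0},
    {"dx": 0,"dy": 0,"dz": 0.8,"wx": 0,"wy": 0,"wz": 0,"grip": 0},
    {"dx": 0,"dy": 0,"dz": 0.86,"wx": 0,"wy": 0,"wz": 0,"grip": 0},
    {"dx": 0,"dy": 0.9,"dz": 0,"wx": 0,"wy": 0,"wz": 0,"grip": 0},
    {"dx": 0,"dy": 0.9,"dz": 0,"wx": 0,"wy": 0,"wz": 0,"grip": 0},
    {"dx": 0,"dy": 0,"dz": 0,"wx": 0,"wy": 0,"wz": 0,"grip": 0}
  ]
}}

```text
time_s: 50.55
position: [0.6819, 0.3742, 0.1623]
tcp_rot: [[-0.178, -0.009, 0.984], [-0.984, -0.004, -0.178], [0.006, -1.0, -0.008]]
force: [0.4, 0.0, -0.2]
opening: 0.007
```

```bash
python3 -c "
from h import *
look(('scene',)); print(rel([.5739+.0044,.398-.0008,.166]),rel([.633,.3875,.166]))"
```

```text
t 50.55 p [0.6819 0.3742 0.1623] F [ 0.4  0.  -0.2] op 0.007
head -10.3 tooly [-0.009 -0.004 -1.   ] j6 121.0
scene ball [ 0.505 -0.309  0.106] rel [17.59  1.43 -1.3 ] 31
scene ball [ 0.458 -0.083  0.095] rel [12.24  1.7  -3.45] 37
scene ball [0.478 0.045 0.095] rel [ 8.99  1.7  -3.55] 43
scene cap [ 0.522 -0.087  0.091] rel [12.04  1.8  -1.86] 323
scene cap [0.541 0.047 0.091] rel [ 8.68  1.78 -2.  ] 374
scene cap [0.555 0.206 0.09 ] rel [ 4.69  1.77 -2.35] 392
scene cap [0.616 0.396 0.113] rel [-0.26  1.18 -1.72] 385
[-0.07 -0.08 -2.69] [-0.08 -0.09 -1.3 ]
```

Emit:
{"op": "drive_tool", "data": {
  "commands": [
    {"dx": -0.08,"dy": -0.08,"dz": -0.59,"wx": 0,"wy": 0,"wz": 0,"grip": 0},
    {"dx": 0,"dy": 0,"dz": -0.3,"wx": 0,"wy": 0,"wz": 0,"grip": 0},
    {"dx": 0,"dy": 0,"dz": -0.3,"wx": 0,"wy": 0,"wz": 0,"grip": 0},
    {"dx": 0,"dy": 0,"dz": -0.3,"wx": 0,"wy": 0,"wz": 0,"grip": 0},
    {"dx": 0,"dy": 0,"dz": -0.3,"wx": 0,"wy": 0,"wz": 0,"grip": 0},
    {"dx": 0,"dy": 0,"dz": -0.3,"wx": 0,"wy": 0,"wz": 0,"grip": 0},
    {"dx": 0,"dy": 0,"dz": -0.3,"wx": 0,"wy": 0,"wz": 0,"grip": 0},
    {"dx": 0,"dy": 0,"dz": -0.3,"wx": 0,"wy": 0,"wz": 0,"grip": 0}
  ]
}}

```text
time_s: 51.6
position: [0.5782, 0.399, 0.17]
tcp_rot: [[-0.177, -0.0, 0.984], [-0.984, -0.0, -0.177], [0.0, -1.0, -0.0]]
force: [1.2, 0.1, -0.4]
opening: 0.006
```

```bash
python3 -c "
from h import *
look(('scene',)); print(rel([.5739+.0025,.398-.0004,.109]))"
```

```text
t 51.6 p [0.5782 0.399  0.17  ] F [ 1.2  0.1 -0.4] op 0.006
head -10.2 tooly [-0. -0. -1.] j6 126.0
scene ball [ 0.504 -0.311  0.106] rel [17.79  1.52  1.32] 32
scene ball [ 0.457 -0.084  0.095] rel [12.43  1.8  -0.84] 38
scene ball [0.479 0.045 0.095] rel [ 9.15  1.8  -0.89] 43
scene ball [0.488 0.21  0.095] rel [ 5.04  1.8  -1.38] 50
scene cap [ 0.521 -0.086  0.091] rel [12.19  1.91  0.74] 323
scene cap [0.54  0.047 0.09 ] rel [8.84 1.91 0.62] 374
scene cap [0.551 0.207 0.091] rel [4.85 1.91 0.18] 426
scene cap [0.59  0.395 0.111] rel [0.05 1.41 0.31] 712
[0.04 1.45 0.01]
```

Emit:
{"op": "drive_tool", "data": {
  "commands": [
    {"dx": 0.03,"dy": 0.27,"dz": 0,"wx": 0,"wy": 0,"wz": 0,"grip": 0},
    {"dx": 0,"dy": 0.27,"dz": 0,"wx": 0,"wy": 0,"wz": 0,"grip": 0},
    {"dx": 0,"dy": 0.27,"dz": 0,"wx": 0,"wy": 0,"wz": 0,"grip": 0},
    {"dx": 0,"dy": 0.27,"dz": 0,"wx": 0,"wy": 0,"wz": 0,"grip": 0},
    {"dx": 0,"dy": 0.25,"dz": 0,"wx": 0,"wy": 0,"wz": 0,"grip": 0},
    {"dx": 0,"dy": 0.1,"dz": 0,"wx": 0,"wy": 0,"wz": 0,"grip": 0},
    {"dx": 0,"dy": 0.03,"dz": 0,"wx": 0,"wy": 0,"wz": 0,"grip": 0},
    {"dx": 0,"dy": 0,"dz": 0,"wx": 0,"wy": 0,"wz": 0,"grip": 0}
  ]
}}

```text
time_s: 52.65
position: [0.5784, 0.3974, 0.1134]
tcp_rot: [[-0.177, -0.001, 0.984], [-0.984, -0.001, -0.177], [0.001, -1.0, -0.001]]
force: [-3.0, -1.9, 8.7]
opening: 0.003
```

Emit:
{"op": "drive_tool", "data": {
  "commands": [
    {"dx": 0,"dy": 0.035,"dz": 0,"wx": 0,"wy": 0,"wz": 0,"grip": 0},
    {"dx": 0,"dy": 0,"dz": 0,"wx": 0,"wy": 0,"wz": 0,"grip": 0}
  ]
}}

```text
time_s: 52.9
position: [0.5784, 0.3975, 0.1133]
tcp_rot: [[-0.177, -0.001, 0.984], [-0.984, -0.001, -0.177], [0.001, -1.0, -0.0]]
force: [-4.4, -3.8, 14.1]
opening: 0.008
```

Emit:
{"op": "drive_tool", "data": {
  "commands": [
    {"dx": 0,"dy": -1,"dz": 0,"wx": 0,"wy": 0,"wz": 0,"grip": 0},
    {"dx": 0,"dy": -1,"dz": 0,"wx": 0,"wy": 0,"wz": 0,"grip": 0},
    {"dx": 0,"dy": -1,"dz": 0,"wx": 0,"wy": 0,"wz": 0,"grip": 0},
    {"dx": 0,"dy": -0.5,"dz": -0.8,"wx": 0,"wy": 0,"wz": 0,"grip": 0},
    {"dx": 0,"dy": 0,"dz": -0.8,"wx": 0,"wy": 0,"wz": 0,"grip": 0},
    {"dx": 0,"dy": 0,"dz": -0.8,"wx": 0,"wy": 0,"wz": 0,"grip": 0},
    {"dx": 0,"dy": 0,"dz": -0.8,"wx": 0,"wy": 0,"wz": 0,"grip": 0},
    {"dx": 0,"dy": 0,"dz": 0,"wx": 0,"wy": 0,"wz": 0,"grip": 0}
  ]
}}

```text
time_s: 53.9
position: [0.4505, 0.4207, 0.2504]
tcp_rot: [[-0.174, -0.001, 0.985], [-0.985, -0.001, -0.174], [0.001, -1.0, -0.001]]
force: [0.3, 0.4, 1.1]
opening: 0.006
```

```bash
python3 - <<'E'
from h import *
look(('scene','top'),f='9.png'); knob('top')
for n in('top','scene','wrist'):
    p,d,K,T=snap(n); W=pts(d,K,T); hsv=cv2.cvtColor(p,cv2.COLOR_RGB2HSV)
    b=(cv2.inRange(hsv,(100,100,50),(130,255,255))>0)&(W[...,0]>.45)&(W[...,0]<.66)&(W[...,2]>.08)&(d>0)
    for y0 in(-.088,.046,.208,.397):
        q=W[b&(abs(W[...,1]-y0)<.04)]; q=q[q[:,2]>.086]
        if len(q)>60:
            A=np.c_[q[:,:2]-q[:,:2].mean(0),np.ones(len(q))]; c=np.linalg.lstsq(A,q[:,2],rcond=None)[0]; print(n,y0,'slope',np.degrees(c[:2]).round(2),'z',c[2].round(4),'max',q[:,2].max().round(4))
E
```

```text
t 53.9 p [0.4505 0.4207 0.2504] F [0.3 0.4 1.1] op 0.006
head -10.0 tooly [-0.001 -0.001 -1.   ] j6 133.0
scene ball [ 0.505 -0.309  0.105] rel [17.73  3.57  4.53] 33
scene ball [ 0.458 -0.084  0.094] rel [12.39  3.84  2.39] 39
scene ball [0.479 0.047 0.095] rel [9.08 3.8  2.34] 42
scene ball [0.488 0.211 0.095] rel [5.01 3.81 1.85] 50
scene ball [0.519 0.406 0.094] rel [0.06 3.83 1.75] 66
scene cap [ 0.522 -0.086  0.091] rel [12.16  3.93  3.98] 324
scene cap [0.54  0.046 0.09 ] rel [8.82 3.93 3.84] 374
scene cap [0.55  0.207 0.09 ] rel [4.82 3.93 3.39] 427
scene cap [0.581 0.396 0.09 ] rel [0.04 3.92 3.34] 516
top ball [ 0.509 -0.318  0.11 ] rel [17.92  3.44  4.68] 42
top ball [ 0.46  -0.085  0.091] rel [12.41  3.92  2.44] 59
top ball [0.479 0.046 0.091] rel [9.09 3.92 2.34] 57
top ball [0.491 0.21  0.09 ] rel [5.   3.93 1.91] 60
top ball [0.521 0.408 0.09 ] rel [0.   3.93 1.78] 56
top cap [ 0.516 -0.088  0.089] rel [12.25  3.96  3.83] 496
top cap [0.536 0.046 0.089] rel [8.85 3.95 3.75] 491
top cap [0.546 0.208 0.089] rel [4.82 3.95 3.29] 489
top cap [0.577 0.398 0.089] rel [0.   3.95 3.21] 499
top bar [ 504.7 -329.7] [58.8 14.5] 75.8 125
top ptr [ 0.5092 -0.3154  0.1168] dir 72.2 53
top dot [ 0.5199 -0.2782  0.073 ] dir 73.5 16
top -0.088 slope [ 0.34 -0.6 ] z 0.0913 max 0.1005
top 0.046 slope [-0.64 -0.17] z 0.091 max 0.0986
top 0.208 slope [-1.38 -0.5 ] z 0.0911 max 0.0996
top 0.397 slope [-1.08  0.38] z 0.0912 max 0.1007
scene -0.088 slope [-0.65 -0.26] z 0.0911 max 0.0957
scene 0.046 slope [-1.34 -0.16] z 0.0909 max 0.0968
scene 0.208 slope [-1.42 -0.4 ] z 0.0908 max 0.0955
scene 0.397 slope [-1.39 -0.17] z 0.0909 max 0.0955
wrist 0.208 slope [-0.1  -0.39] z 0.0899 max 0.0928
wrist 0.397 slope [-0.12 -0.01] z 0.09 max 0.0927
```

View pics/scene9.png

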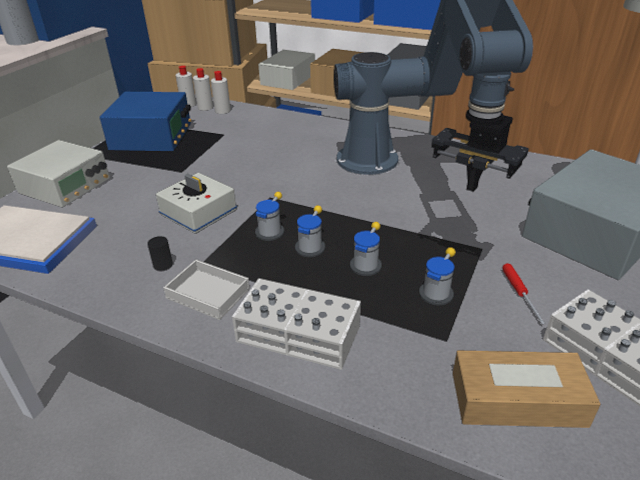

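All four caps are shut and level, with balls at the shut height of about 0.094 m. The canisters stand upright on the mat, the knob points at off, and the bystanders are where they were. Handing in.

```bash
python3 -c "
from h import *
print(workorder.hand_in())"
```

```text
the job is handed in; nothing more can be done
None
```

The job is done and handed in at about 54 s of the 210 s allowed. No verdict was reported.

- **Opening:** There were four canisters. I pinched each ball, lifted it to about 0.9 rad and pushed it over; camera readings put all four caps at about 1.8 rad.
- **Purge:** The knob started at setting 6. I turned it down to 4, and the camera showed the bar 120° from the off dot. It stayed there about 5 s, timed from the move clock. I then turned it to off while the caps were still open, and the pointer was seen on the red dot.
- **Closing:** I pushed each cap over and pressed its middle with 14–22 N.
- **Knock:** During the closing, the leftmost canister (largest y) was shifted about 35 mm and turned about 4°. I measured it again before shutting it.

Last checks:
- **Caps and balls:** Cap tops read 0.090–0.091 m and balls about 0.094 m, the same as shut at the start. Plane fits to the cap tops showed tilts of up to 1.4° in the top and scene cameras. The wrist camera, which saw only two of the caps, read 0.4° or less, so I put most of that down to depth noise.
- **Everything else:** All canisters are upright on the mat and the knob is at off. The calibrator, screwdriver and tray look undisturbed in the last scene picture, though I did not measure their positions. The arm was clear of everything at hand-in.

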